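# Clear the stacking stand and stack the cover plates

### The arm

A 6-joint arm with a two-finger parallel gripper is mounted at the origin on the work surface. World frame = base frame: x ahead of the robot, y to its left, z up, the work surface at z = 0. Lengths are in mm, angles in degrees, forces in N, time in s.
With the tool pointing down it reaches from about 350 to 850 mm from the base axis. Payload 8.1 kg.
Tool frame: the origin (TCP) lies at the very end of the fingers, on their centre line; the grasp point (between the pads) lies 19 mm behind it; x points along the fingers, y is the direction in which the jaws open and shut, and the axes are right-handed (so a half turn about x gives the same grasp; the last joint's range is limited). The gripper opens to 85 mm and grips with 20 to 120 N. Pads are 22 mm wide; open, the fingers measure 114 mm over their backs; the gripper's body (76 mm by 85 mm) begins 54 mm behind the grasp point. The pads swing forward as they close: fully open they stand 13 mm farther back than shut.
Start: joints at [-76.398, 7.471, 85.268, -0, 87.261, -4.893], TCP at [190.354, -569.008, 231.292] pointing down, gripper open.
Joint ranges: [-169.43, 169.43], [-51.17, 129.36], [1.28, 143.12], [-76.62, 256.62], [0, 156.53], [-152.29, 152.29]. Speed limits (degrees/s): [136.94, 136.94, 159.86, 180, 180, 180].

### API

Orientations are given as [roll, pitch, yaw] about the fixed x, y, z axes, in that order (R = Rz(yaw) Ry(pitch) Rx(roll)).
In Python, from bench import sensors, snapshot, r gives the robot as it stands. The module is installed in compiled form; this text tells all that it offers.
- The arm moves only by the tool drive_tool, never from a script. Its argument "moves" is one flat list of numbers, 6 for each row, row after row: the shift along the tool's x, y, z in cm, then the turn, a rotation vector about the tool's x, y, z in degrees. In form: [tx, ty, tz, wx, wy, wz, tx, ty, tz, wx, wy, wz, ...]. A call has 1 to 20 rows; each row shifts and turns the commanded pose from where the row before left it, along the tool's axes as they then stand; what a row does not reach is not made up. A row lasts 1/12 s, in which the tool goes at most 41.7 mm and 7.16 degrees, less where a joint would pass 70% of its speed; a pose out of reach is approached as far as the arm can. A call with a gripper value outside its range is refused whole. "hand" is the finger opening in cm, from 0 to 8.54, set as the call begins (left out, the last holds). The fingers move at their own pace and stop on an object; "grip_force" is the grip in N (left out, the last holds). Time passes only in rows, so rows that do not move let the fingers close. It gives the time, the measured TCP pose, the force and the opening at its end, in the units of the state.
- sensors.sense(): the state, without advancing time (a new reading comes with each control period).
- snapshot(name): name is "scene" or "top"; returns a dict with "image" (420x560x3 uint8, red, green, blue), "z_map" (420x560 float32, mm along the optical axis (not along the pixel's ray), 0 where there is no reading), "camera_matrix" (3x3 intrinsics, pixels), "dist" ([k1, k2, p1, p2, k3] as OpenCV has them; the pictures are not rectified), "eye" and "orientation" of the camera in the world. Camera axes: x right, y down, z forward; pixel columns grow to the right and rows downward; lengths in mm; the calibration is good to about 2 mm. A picture is of the moment at which its call begins.
- r.hand_in(): hands the job in, once; it reports no verdict.
The state is a dict: "time": time; "joint_pos": joint angles; "qd": joint speeds; "joint_efforts": joint torques, N m; "tool_pos": TCP position; "tcp_rot": TCP orientation; "ft_force": force on the tool from outside, world axes, zero at the start; "wrist_torque": the same for the moment, N m; "finger_gap": finger opening in mm.
Only numpy, scipy, OpenCV 4.12 (cv2) and the standard library are available. Lean on these libraries where they do the work, as an engineer would, in place of code of your own. Each camera call takes 0.05 s, during which the arm holds its last target.

### The job

Take the scraper block and sweep the three loose metal offcuts off the inclined deck of the stacking stand into the catch tray at its side, using only the scraper on them (not the fingers, not a plate), then stand the scraper back on the bench. Then stack the two rectangular cover plates on the deck, the large one first and the small one centred on top of it, each lying flat with a short edge flush against the backstop. Set the plates down, do not drop them, and leave the other things on the bench where they are.

Things in the scene. Friction and masses are not known exactly. Their poses are not given: they have to be found in the camera images.
- stand: Fixed stacking stand: bare steel deck sloping 15 deg down away from the robot to a backstop, on green legs. Origin: middle of the corner line of deck surface and backstop face, 66 mm above the bench. x: down the slope, square to the backstop; y: along the backstop; z: square out of the deck. The deck's surface is z = 0 from x = -145 to 0, y = -110 to 110 mm; its ends are open, no lips.
- backstop (a point): Middle of the backstop's upper edge, on its face. The face is the plane x = 0 of the stand, runs the deck's full 220 mm and rises 35 mm square from the deck; 5 mm thick. Axes as the stand's. (The deck's high edge, opposite, is 104 mm above the bench.)
- tray (a point): Middle of the catch tray, an open grey sheet-metal tray on the bench, part of the stand, just beyond the deck's y = -110 mm end. Inside it spans 82 mm along the stand's y (-196 to -114 mm) and 184 mm the other way; rim 46 mm above the bench, walls 3 mm. The point is 20 mm above the bench, axes as the stand's.
- large_plate_mid (a point): Centre of the large cover plate: ground steel 92 x 62 x 12 mm, about 0.5 kg, a bolt hole in each corner. x along the 92 mm, y along the 62 mm, z along the 12 mm. It starts flat on the bench.
- small_plate_mid (a point): Centre of the small cover plate: ground steel 72 x 48 x 12 mm, about 0.3 kg, a bolt hole in each corner. x along the 72 mm, y along the 48 mm, z along the 12 mm. It starts flat on the bench.
- scraper_mid (a point): Centre of the scraper block, 28 mm above its underside: a wooden grip (76 long x 24 thick, from 20 to 56 mm above the underside) on a straight white nylon strip (100 long x 26 wide x 20 mm high, square edges, flat underside). x along its length, y across its thickness, z up. It starts standing on the bench on its strip; about 0.11 kg.
- chip1: Loose steel offcut 22 x 12 x 7 mm, 13 g, lying on the deck; origin at the centre of its underside.
- chip2: Loose steel offcut 18 x 14 x 7 mm, 13 g, lying on the deck; origin at the centre of its underside.
- chip3: Loose steel offcut 20 x 12 x 8 mm, 13 g, lying on the deck; origin at the centre of its underside. All three offcuts start within 75 mm of the backstop and between y = -85 and y = +55 mm on the deck.
- blind_flange: Bystander: round steel blind flange, 104 mm across, 22 mm high; origin at its underside.
- manifold_block: Bystander: drilled steel block 75 x 55 x 42 mm; origin at its underside.
- stem1: Bystander: upright flanged steel stem with a white cap, foot 92 mm across, 172 mm high.
- stem2: Bystander: upright flanged steel stem with a dull red cap, foot 92 mm across, 172 mm high.
- oil_bottle: Bystander: oil bottle 56 mm across, 150 mm high.
- bit_cup: Bystander: steel cup 72 mm across, 75 mm high.
Things that resemble listed ones, but are neither listed nor needed, are in the scene too. What is shaped like the part that bears small_plate_mid but green, red or yellow is not meant.

How it is judged:
By the outcome, as a careful person would: the job done as asked, in the order asked, and still so for the second after the job is handed in, with the robot touching nothing.
It also fails if it takes over 72 s, if anything falls off the work surface, if the arm or the gripper's body presses on something with over 40 N, if the wrist force passes 120 N, or if a joint passes its speed limit or range.

## Working session

There is one attempt and no reset: what is moved stays moved. The work goes in short steps, Python scripts to look and compute and a tool call to move; the robot and the scene stay as the last step left them, time stands still between calls to the robot, and variables do not carry over. Pictures are saved under pics/ and viewed, and the job is handed in when it is done.

Besides the shell and the picture viewer there is one more tool, called after "Request:" by a JSON object that holds its "api" and its "payload". drive_tool: Moves the arm, as the interface text tells. Its arguments: {"type":"object","properties":{"moves":{"type":"array","items":{"type":"number"}},"hand":{"type":"number"},"grip_force":{"type":"number"}},"required":["moves"]}

```bash
mkdir -p pics; ls; python3 - <<'E'
from bench import sensors, snapshot, r
import cv2,pickle
print(sensors.sense())
for n in("scene","top"):
    s=snapshot(n); cv2.imwrite(f"pics/{n}0.png",s["image"][...,::-1]); pickle.dump(s,open(f"{n}0.pkl","wb"))
    print(n,s["camera_matrix"],s["dist"],s["eye"],s["orientation"],(s["z_map"]>0).mean())
E
```

```text
pics
{'time': 0.0, 'joint_pos': array([-7.63984970e+01,  7.51568902e+00,  8.53301734e+01,  1.53123725e-03,
        8.72624766e+01, -4.89318823e+00]), 'qd': array([0.037629  , 0.0837149 , 0.09629487, 0.02479091, 0.03324553,
       0.02208066]), 'joint_efforts': array([-1.27120871e-03, -5.69401431e+01, -5.00554276e+01, -7.43040437e-04,
        1.49040332e-02,  1.99343901e-06]), 'tool_pos': array([ 190.22663951, -568.4539794 ,  230.22982055]), 'tcp_rot': array([-95.70194022,  89.8916501 , 102.7926764 ]), 'ft_force': array([0.02063633, 0.49719657, 0.34164194]), 'wrist_torque': array([0.0140863 , 0.03922342, 0.00238376]), 'finger_gap': 85.36510585457007}
scene [[432.98714083   0.         283.28485525]
 [  0.         432.98714083 210.74316892]
 [  0.           0.           1.        ]] [-0.00970421  0.          0.          0.          0.        ] [1080.99734559 -608.95176145 1228.40597457] [-144.45922798   -0.90143865   44.88161411] 0.9962755102040817
top [[539.77327036   0.         280.02534827]
 [  0.         539.77327036 203.222614  ]
 [  0.           0.           1.        ]] [-0.02361189  0.          0.          0.          0.        ] [ 239.0573674   -21.93679175 1428.60705436] [-1.68099063e+02  9.35368698e-02 -8.58684959e+01] 0.9962287414965987
```

View pics/scene0.png

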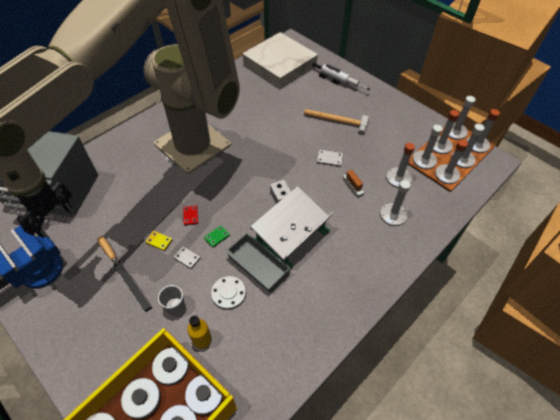

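View pics/top0.png

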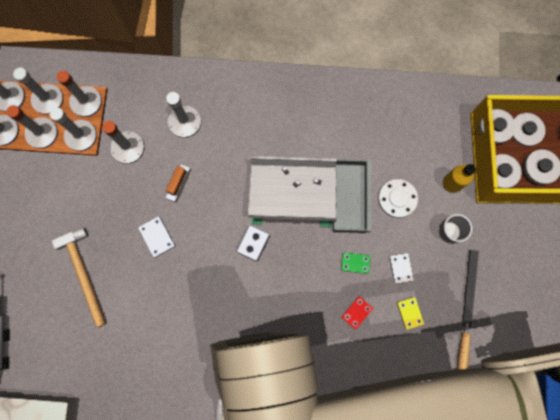

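```bash
cat > h.py <<'E'
import numpy as np, cv2, pickle
from scipy.spatial.transform import Rotation as Ro
def load(n,i=0): return pickle.load(open(f"{n}{i}.pkl","rb"))
def R(s): return Ro.from_euler('xyz',s["orientation"],degrees=True).as_matrix()
def rays(s,uv):
    p=cv2.undistortPoints(np.array(uv,float).reshape(-1,1,2),s["camera_matrix"],np.array(s["dist"]))[:,0]
    return np.c_[p,np.ones(len(p))]@R(s).T
def onplane(s,uv,z):
    d=rays(s,uv); e=np.array(s["eye"]); return e+d*((z-e[2])/d[:,2])[:,None]
def cloud(s):
    h,w=s["z_map"].shape; u,v=np.meshgrid(np.arange(w),np.arange(h))
    d=rays(s,np.c_[u.ravel(),v.ravel()]); return (np.array(s["eye"])+d*s["z_map"].reshape(-1,1)).reshape(h,w,3)
def grab(i):
    from bench import snapshot
    for n in("scene","top"):
        s=snapshot(n); pickle.dump(s,open(f"{n}{i}.pkl","wb")); cv2.imwrite(f"pics/{n}{i}.png",s["image"][...,::-1])
def crop(n,i,u0,v0,u1,v1,k,out):
    im=load(n,i)["image"][v0:v1,u0:u1,::-1]; cv2.imwrite(f"pics/{out}.png",cv2.resize(im,None,fx=k,fy=k,interpolation=cv2.INTER_CUBIC))
E
python3 - <<'E'
from h import *
for n in("top","scene"):
    s=load(n); C=cloud(s); np.save(n+"C.npy",C)
    pts={"top":[(150,300),(400,235),(350,195),(293,200),(260,170),(260,210),(330,210),(178,182),(157,236),(401,268),(253,242),(399,198),(458,228)],
     "scene":[(100,290),(290,205),(258,265),(330,157),(187,257),(354,182)]}[n]
    for u,v in pts: print(n,u,v,C[v,u].round(1))
crop("top",0,140,150,390,290,3,"c_top0"); crop("scene",0,210,140,390,300,4,"c_scene0")
E
```

```text
top 150 300 [257.1 322.6  -1.2]
top 400 235 [ 4.755e+02 -3.241e+02  2.000e-01]
top 350 195 [ 575.1 -185.5    1.7]
top 293 200 [530.4 -31.6  92.8]
top 260 170 [608.9  59.3  70.6]
top 260 210 [497.9  49.5  96.5]
top 330 210 [ 510. -126.   99.]
top 178 182 [565.9 273.1  52. ]
top 157 236 [425.4 322.3   6.4]
top 401 268 [ 386.5 -326.7   11.4]
top 253 242 [423.6  63.9  38.3]
top 399 198 [ 572.8 -315.3   16.7]
top 458 228 [ 504.5 -477.5    5.9]
scene 100 290 [ 289.8 -586.3   -3.9]
scene 290 205 [522.7   7.7  97.7]
scene 258 265 [ 571.5 -184.2    5.5]
scene 330 157 [429.7 323.2  14. ]
scene 187 257 [ 396.6 -329.3   16.8]
scene 354 182 [588.4 264.1  53.7]
```

```bash
ls pics
```

```text
c_scene0.png
c_top0.png
scene0.png
top0.png
```

View pics/c_top0.png

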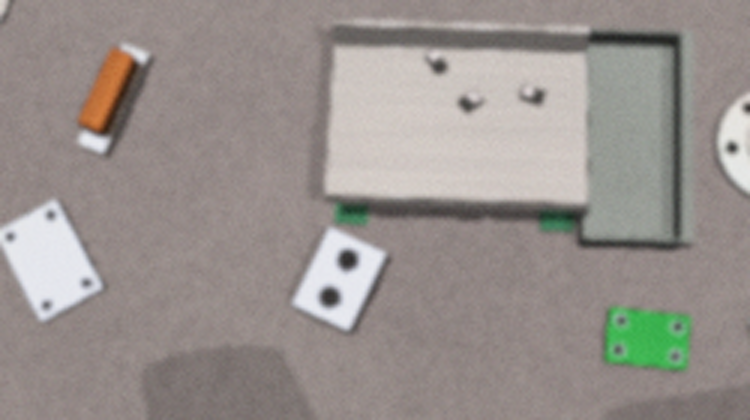

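View pics/c_scene0.png

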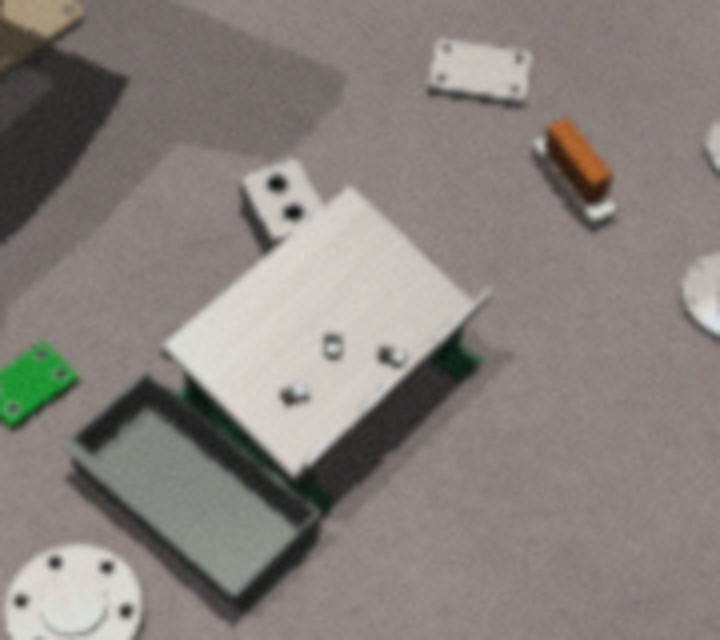

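```bash
python3 - <<'E'
from h import *
s=load("top"); im=s["image"]; print(s["image"].shape)
hsv=cv2.cvtColor(im,cv2.COLOR_RGB2HSV)
for u,v in [(293,205),(293,162),(230,190),(157,236),(401,268),(253,228),(350,195),(260,170),(180,165)]: print((u,v),im[v,u],hsv[v,u])
C=np.load("topC.npy")
m=(C[...,2]>60)&(C[...,2]<108)&(C[...,0]>450)&(C[...,0]<660)&(abs(C[...,1]+35)<140)
# plane fit of deck
P=C[170:212,258:328].reshape(-1,3); P=P[(P[:,2]>60)&(P[:,2]<110)]
A=np.c_[P[:,:2],np.ones(len(P))]; c=np.linalg.lstsq(A,P[:,2],rcond=None)[0]; 
for _ in range(3):
    e=A@c-P[:,2]; k=abs(e)<3; c=np.linalg.lstsq(A[k],P[k,2],rcond=None)[0]
print("plane",c,np.degrees(np.arctan(np.hypot(c[0],c[1]))),"downhill yaw",np.degrees(np.arctan2(-c[1],-c[0])),(A@c-P[:,2]).std())
# bench plane
k=(abs(C[...,2])<12); print("bench z median",np.median(C[...,2][k]))
for u in (255,270,300,325): print(u,[int(x) for x in im[150:226,u].mean(1)])
for v in (175,205): print(v,[int(x) for x in im[v,240:256].mean(1)],[int(x) for x in im[v,328:376].mean(1)])
E
```

```text
(420, 560, 3)
(293, 205) [204 197 194] [  9  13 204]
(293, 162) [102  99  99] [  0   8 102]
(230, 190) [145 136 137] [177  16 145]
(157, 236) [230 231 238] [116   9 238]
(401, 268) [228 231 233] [102   5 233]
(253, 228) [223 224 232] [117  10 232]
(350, 195) [152 154 151] [ 50   5 154]
(260, 170) [207 198 194] [  9  16 207]
(180, 165) [179 168 169] [177  16 179]
plane [-2.65840185e-01 -1.08254889e-02  2.30911057e+02] 14.898987814888233 downhill yaw 2.3318984678216186 2.969606009916682
bench z median -1.5738131696027722
255 [142, 143, 148, 148, 147, 145, 152, 158, 130, 102, 98, 101, 99, 99, 116, 153, 184, 195, 198, 197, 197, 197, 200, 195, 197, 197, 199, 198, 200, 197, 197, 196, 198, 198, 198, 197, 198, 198, 201, 197, 201, 199, 198, 198, 198, 195, 200, 201, 196, 199, 200, 200, 199, 199, 196, 199, 200, 201, 204, 204, 203, 204, 204, 194, 176, 139, 106, 85, 63, 47, 55, 74, 92, 99, 111, 130]
270 [138, 139, 138, 136, 138, 146, 171, 182, 176, 134, 105, 97, 97, 98, 114, 153, 186, 196, 194, 193, 197, 197, 198, 195, 196, 198, 201, 198, 199, 197, 202, 197, 198, 197, 199, 203, 199, 203, 199, 202
[... 874 characters left out ...]
, 199, 199, 187, 158, 116, 88, 67, 53, 53, 72, 89, 99]
175 [146, 144, 140, 143, 138, 135, 125, 124, 123, 131, 156, 175, 194, 195, 197, 197] [197, 203, 196, 195, 195, 196, 193, 174, 151, 151, 154, 151, 154, 153, 153, 159, 155, 154, 153, 153, 157, 155, 155, 157, 152, 158, 157, 154, 159, 155, 158, 148, 144, 132, 134, 121, 94, 68, 83, 124, 145, 149, 149, 143, 141, 141, 144, 142]
205 [147, 142, 134, 127, 120, 122, 120, 132, 159, 181, 188, 199, 197, 197, 197, 199] [201, 198, 198, 201, 197, 203, 191, 160, 139, 144, 149, 150, 149, 151, 154, 151, 154, 150, 149, 149, 151, 154, 148, 147, 151, 153, 153, 154, 155, 153, 153, 150, 140, 134, 130, 124, 96, 65, 80, 121, 145, 146, 144, 143, 145, 138, 139, 141]
```

```bash
cat >> h.py <<'E'
def edge(im,p,q,n=25,half=5,trim=0.1,up=4):
    """subpixel edge points: strongest gradient across guess segment p-q"""
    g=cv2.GaussianBlur(im.astype(np.float32).mean(2),(0,0),0.7)
    p=np.array(p,float);q=np.array(q,float);d=(q-p)/np.linalg.norm(q-p);nn=np.array([-d[1],d[0]])
    t=np.linspace(-half,half,2*half*up+1);out=[]
    for a in np.linspace(trim,1-trim,n):
        c=p+a*(q-p); P=(c+t[:,None]*nn).astype(np.float32)
        v=cv2.remap(g,P[:,0].reshape(1,-1),P[:,1].reshape(1,-1),cv2.INTER_LINEAR)[0]
        gr=np.abs(np.gradient(cv2.GaussianBlur(v.reshape(1,-1),(0,0),2)[0])); i=gr[4:-4].argmax()+4
        w=slice(max(i-4,0),i+5); out.append(c+nn*(t[w]*gr[w]).sum()/gr[w].sum())
    out=np.array(out,np.float32)
    l=cv2.fitLine(out,cv2.DIST_HUBER,0,0.01,0.01).ravel()
    return l,np.abs((out-l[2:])@np.array([-l[1],l[0]])).mean()
def isect(a,b):
    s=np.linalg.solve(np.c_[a[:2],-b[:2]],b[2:]-a[2:]); return a[2:]+s[0]*a[:2]
def corners(im,quad,**k):
    E=[edge(im,quad[i],quad[(i+1)%len(quad)],**k) for i in range(len(quad))]
    return np.array([isect(E[i-1][0],E[i][0]) for i in range(len(quad))]),[round(float(e[1]),2) for e in E]
def project(s,X):
    Rm=R(s).T; rv=cv2.Rodrigues(Rm)[0]; return cv2.projectPoints(np.array(X,float).reshape(-1,1,3),rv,-Rm@np.array(s["eye"]),s["camera_matrix"],np.array(s["dist"]))[0][:,0]
E
python3 - <<'E'
from h import *
s=load("top")
c,r=corners(s["image"],[(250.5,165),(336,167),(334.5,217.5),(247.5,215)])
print("deck top corners px",c.round(2),r)
P=np.vstack([onplane(s,c[:2],66),onplane(s,c[2:],103.5)]);print(P.round(1))
s2=load("scene")
# scene crop coords: (x/4+210, y/4+140)
f=lambda L:[(x/4+210-.5,y/4+140-.5) for x,y in L]
c2,r2=corners(s2["image"],f([(165,348),(350,188),(475,297),(303,474)]))
print("scene",c2.round(2),r2, onplane(s2,c2[:2],103.5).round(1))
for s_,n in((s,"top"),(s2,"scene")):
  print(n)
  q={"top":{"large":[(0,238),(56,199),(104,288),(42,321)],"mani":[(330,226),(388,257),(349,332),(292,303)]},
     "scene":{"large":[(433,38),(532,48),(527,97),(430,88)]}}[n]
  for k,v in q.items():
    v=[(x/3+140-.33,y/3+150-.33) for x,y in v] if n=="top" else f(v)
    z=12 if k=="large" else 42
    c,r=corners(s_["image"],v,half=3); W=onplane(s_,c,z); print(k,c.round(1).tolist(),r,W[:,:2].round(1).tolist(),"mid",W.mean(0).round(1),"sides",np.linalg.norm(W-np.roll(W,-1,0),axis=1).round(1),"yaws",[round(float(np.degrees(np.arctan2(*(W[(i+1)%4]-W[i])[1::-1]))),1) for i in range(4)])
E
```

```text
deck top corners px [[251.13 164.42]
 [335.1  167.24]
 [334.89 217.5 ]
 [247.44 214.98]] [0.29, 0.17, 0.17, 0.15]
[[ 623.5   84.    66. ]
 [ 631.6 -135.9   66. ]
 [ 491.  -138.8  103.5]
 [ 481.7   79.4  103.5]]
scene [[249.99 225.88]
 [296.73 185.3 ]
 [329.11 216.4 ]
 [283.33 259.34]] [0.5, 0.06, 0.1, 0.14] [[ 494.7 -141.9  103.5]
 [ 484.2   78.9  103.5]]
top
large [[137.8000030517578, 227.5], [157.8000030517578, 215.5], [174.0, 245.5], [152.89999389648438, 256.8999938964844]] [0.42, 0.09, 0.09, 0.09] [[443.7, 375.0], [479.7, 325.3], [402.8, 273.2], [368.7, 325.1]] mid [423.7 324.6  12. ] sides [61.3 92.9 62.1 90.1] yaws [-54.1, -145.9, 123.3, 33.6]
mani [[249.5, 224.8000030517578], [268.3999938964844, 234.0], [255.89999389648438, 259.79998779296875], [236.6999969482422, 250.8000030517578]] [0.05, 0.05, 0.07, 0.0] [[467.3, 76.6], [446.7, 25.7], [377.6, 52.6], [397.3, 103.8]] mid [422.2  64.7  42. ] sides [54.9 74.1 54.9 75.1] yaws [-112.1, 158.7, 69.0, -21.3]
scene
large [[318.5, 148.89999389648438], [342.70001220703125, 152.60000610351562], [340.70001220703125, 164.60000610351562], [316.6000061035156, 160.8000030517578]] [0.23, 0.2, 0.08, 0.18] [[369.9, 324.6], [447.5, 377.1], [481.9, 324.6], [406.0, 273.8]] mid [426.3 325.   12. ] sides [93.7 62.8 91.4 62.3] yaws [34.1, -56.8, -146.2, 125.4]
```

```bash
python3 - <<'E'
from h import *
crop("top",0,380,240,420,300,10,"c_small"); crop("scene",0,170,240,205,275,14,"c_small2"); crop("top",0,155,155,200,210,10,"c_scr"); crop("scene",0,335,160,375,205,12,"c_scr2");crop("top",0,270,160,335,205,11,"c_ch"); crop("scene",0,270,215,325,250,13,"c_ch2")
E
cd pics; python3 - <<'E'
import cv2,numpy as np
a=[cv2.imread(f) for f in("c_small.png","c_small2.png")]
def cat(a,o):
    h=max(x.shape[0] for x in a); cv2.imwrite(o,np.hstack([cv2.copyMakeBorder(x,0,h-x.shape[0],0,10,cv2.BORDER_CONSTANT) for x in a]))
cat(a,"d1.png"); cat([cv2.imread(f) for f in("c_scr.png","c_scr2.png")],"d2.png")
E
```

```text
(no output)
```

View pics/d1.png

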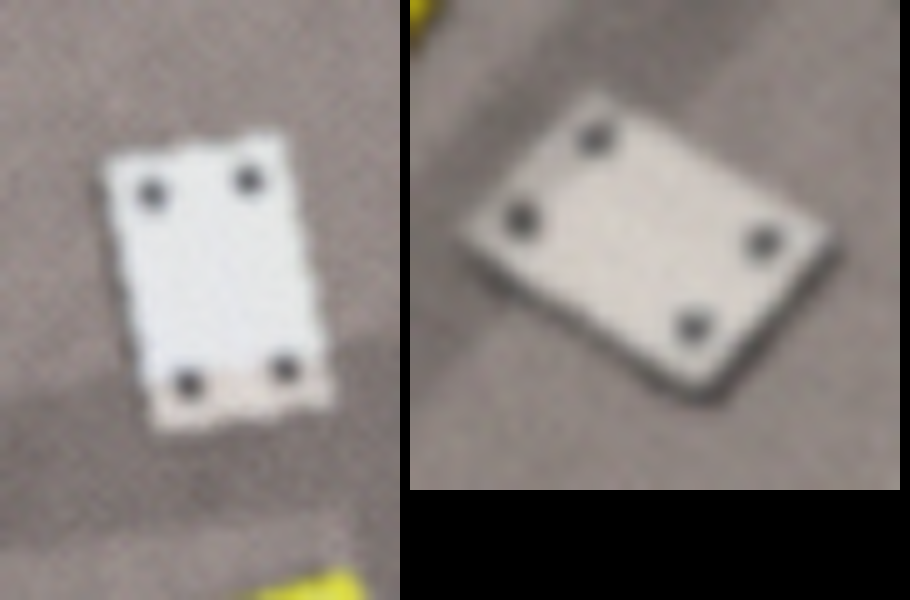

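View pics/d2.png

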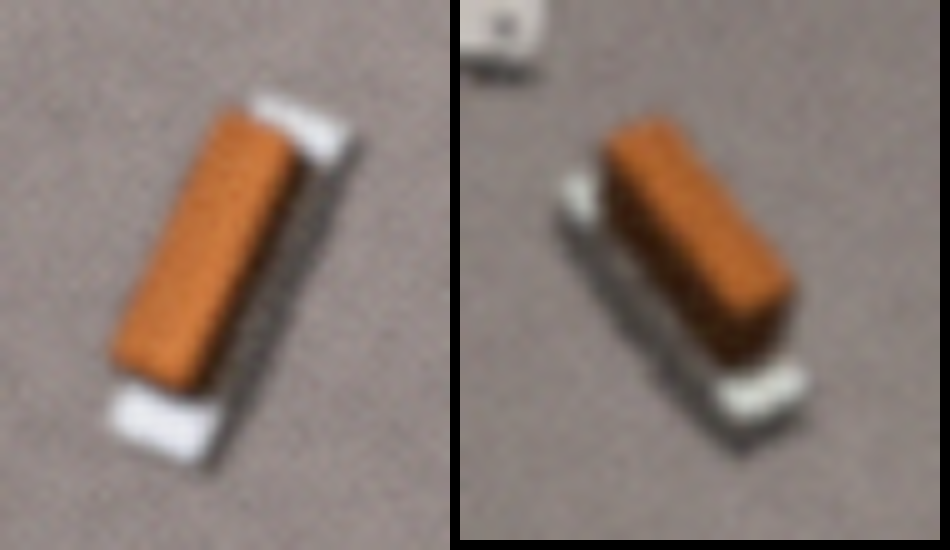

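View pics/c_ch.png

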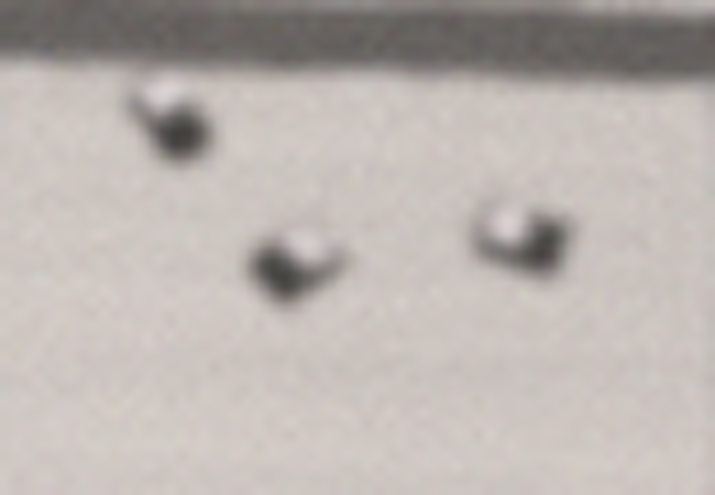

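View pics/c_ch2.png

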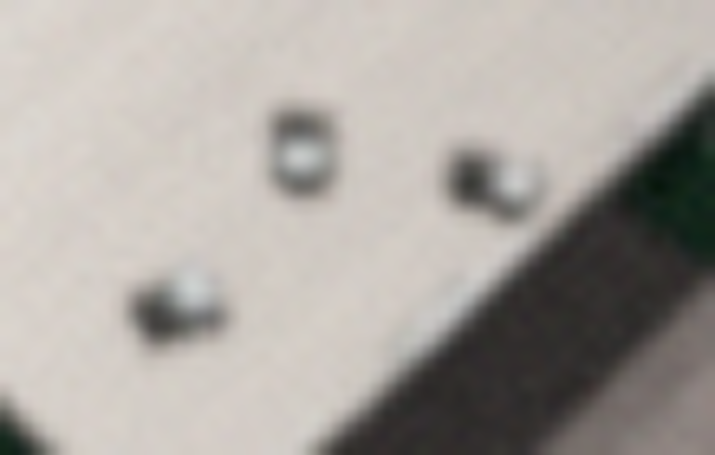

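```bash
python3 - <<'E'
from h import *
T=load("top");S=load("scene")
def rep(k,s,c,z):
    W=onplane(s,c,z); print(k,"mid",W.mean(0).round(1),"sides",np.linalg.norm(W-np.roll(W,-1,0),axis=1).round(1),"yaws",[round(float(np.degrees(np.arctan2(*(W[(i+1)%4]-W[i])[1::-1]))),1) for i in range(4)])
def g(L,u,v,k,du=0): return [((x-du)/k+u-.5+.5/k,y/k+v-.5+.5/k) for x,y in L]
c,r=corners(T["image"],g([(103,155),(285,135),(335,405),(155,432)],380,240,10),half=2,trim=.15);rep("smallT",T,c,12)
c,r=corners(S["image"],g([(595,90),(835,238),(700,392),(460,232)],170,240,14,410),half=2,trim=.15);rep("smallS",S,c,12)
c=g([(222,105),(302,140),(192,392),(112,352)],155,155,10);rep("gripT",T,np.array(c),56)
c,r=corners(T["image"],c,half=2,trim=.2);rep("gripT",T,c,56)
c=g([(602,132),(670,115),(795,275),(735,312)],335,160,12,460);rep("gripS",S,np.array(c),56)
c,r=corners(S["image"],c,half=2,trim=.2);rep("gripS",S,c,56)
O=np.array([628,-25,66.]);M=Ro.from_euler('xyz',[0,15,2.4],degrees=True).as_matrix();print(M)
n=M[:,2]
for nm,s,L,u,v,k in(("top",T,[(172,118),(295,265),(522,240)],270,160,11),("scene",S,[(495,182),(300,152),(180,305)],270,215,13)):
    e=np.array(s["eye"]);d=rays(s,g(L,u,v,k)); t=((O-e)@n+3.5)/(d@n); print(nm,((e+d*t[:,None]-O)@M).round(1))
E
```

```text
smallT mid [ 387.3 -327.8   12. ] sides [47.5 72.  48.3 72.8] yaws [-77.1, -167.1, 103.8, 12.3]
smallS mid [ 389.5 -328.2   12. ] sides [72.3 47.3 73.4 46.7] yaws [13.8, -77.7, -166.8, 100.9]
gripT mid [572.  280.2  56. ] sides [23.6 73.1 24.  71.9] yaws [-109.9, 163.1, 67.5, -17.2]
gripT mid [571.3 282.5  56. ] sides [23.8 75.7 23.7 75.2] yaws [-110.5, 162.8, 68.5, -17.1]
gripS mid [575.6 282.   56. ] sides [22.1 68.6 23.7 75.9] yaws [63.3, -18.3, -98.5, 160.6]
gripS mid [576.1 281.   56. ] sides [21.3 69.1 25.5 74.2] yaws [80.0, -17.2, -89.8, 160.3]
[[ 0.96507855 -0.04187565  0.25859202]
 [ 0.04044878  0.99912283  0.01083822]
 [-0.25881905  0.          0.96592583]]
top [[-16.7  19.4   3.5]
 [-55.4 -10.2   3.5]
 [-47.  -63.2   3.5]]
scene [[-13.6  20.3   3.5]
 [-51.6 -10.9   3.5]
 [-43.9 -62.3   3.5]]
```

```bash
cat >> h.py <<'E'
def pose():
    from bench import sensors
    s=sensors.sense(); return np.array(s["tool_pos"]),Ro.from_euler('xyz',s["tcp_rot"],degrees=True),s
def down(yaw):  # tool x down, tool y at yaw
    y=np.array([np.cos(np.radians(yaw)),np.sin(np.radians(yaw)),0]);x=np.array([0,0,-1.]);return Ro.from_matrix(np.c_[x,y,np.cross(x,y)])
YAW=2.4; O=np.array([628,-25,66.]); M=Ro.from_euler('xyz',[0,15,YAW],degrees=True).as_matrix()
def deckR(sign=1,dyaw=0):
    x=-M[:,2];y=sign*M[:,1];return Ro.from_matrix(np.c_[x,y,np.cross(x,y)])
def stand(p): return O+M@np.array(p,float)
def inst(p): return M.T@(np.array(p)-O)
def plan(p0,R0,wps,vmax=30,wmax=6):
    """wps: list of (p,R[,v]); prints rows; returns final"""
    rows=[]; p,Rc=np.array(p0,float),R0
    for w in wps:
        pt,Rt=np.array(w[0],float),w[1]; v=w[2] if len(w)>2 else vmax
        n=int(max(np.ceil(np.linalg.norm(pt-p)/v),np.ceil(np.degrees((Rc.inv()*Rt).magnitude())/wmax),1))
        for k in range(n):
            m=n-k; d=Rc.inv().apply((pt-p)/m)/10; rv=np.degrees((Rc.inv()*Rt).as_rotvec())/m
            d=d.round(2);rv=rv.round(1); rows.append([*d,*rv]); p=p+Rc.apply(d*10); Rc=Rc*Ro.from_rotvec(np.radians(rv))
        print("--",n,"rows; end",p.round(1))
        for q in rows[-n:]: print(",".join(f"{a:g}" for a in np.array(q)+0.0)+",")
    return p,Rc
E
python3 - <<'E'
from h import *
p,Rc,s=pose(); print(p,Rc.as_matrix().round(3))
y=Rc.as_matrix()[:,1];print("tool y yaw",np.degrees(np.arctan2(y[1],y[0])))
C=np.load("topC.npy")
for u,v in[(176,100),(184,125),(111,130),(127,150)]:print(u,v,C[v,u].round())
plan(p,Rc,[((573.5,282,170),down(72.8))])
E
```

```text
[ 190.21821153 -568.51127654  230.32107231] [[-0.     0.317 -0.948]
 [ 0.002 -0.948 -0.317]
 [-1.    -0.002 -0.   ]]
tool y yaw -71.5041358610226
176 100 [748. 277. 166.]
184 125 [736. 281.  20.]
111 130 [657. 427. 171.]
127 150 [652. 428.  24.]
-- 32 rows; end [573.5 282.  170. ]
0.19,-2.14,-1.98,-4.5,0,0,
0.19,-1.98,-2.14,-4.5,0,0,
0.19,-1.8,-2.29,-4.5,0,0,
0.19,-1.62,-2.42,-4.5,0,0,
0.19,-1.42,-2.54,-4.5,0,0,
0.19,-1.22,-2.65,-4.5,0,0,
0.19,-1.01,-2.74,-4.5,0,0,
0.19,-0.79,-2.81,-4.5,0,0,
0.19,-0.57,-2.86,-4.5,0,0,
0.19,-0.34,-2.89,-4.5,0,0,
0.19,-0.11,-2.91,-4.5,0,0,
0.19,0.11,-2.91,-4.5,0,0,
0.19,0.34,-2.9,-4.5,0,0,
0.19,0.57,-2.86,-4.5,0,0,
0.19,0.79,-2.81,-4.5,0,0,
0.19,1.01,-2.73,-4.5,0,0,
0.19,1.22,-2.65,-4.5,0,0,
0.2,1.42,-2.54,-4.5,0,0,
0.19,1.62,-2.42,-4.5,0,0,
0.2,1.81,-2.29,-4.5,0,0,
0.19,1.98,-2.14,-4.5,0,0,
0.2,2.14,-1.98,-4.5,0,0,
0.19,2.29,-1.8,-4.5,0,0,
0.2,2.42,-1.62,-4.5,0,0,
0.19,2.54,-1.42,-4.5,0,0,
0.2,2.65,-1.22,-4.5,0,0,
0.19,2.74,-1.01,-4.6,0,0,
0.2,2.81,-0.79,-4.5,0,0,
0.19,2.86,-0.56,-4.6,0,0,
0.2,2.9,-0.33,-4.5,0,0,
0.19,2.91,-0.11,-4.6,0,0,
0.2,2.91,0.13,-4.5,-0.1,-0.1,
```

```bash
python3 - <<'E'
from h import *
p,Rc,s=pose()
plan(p,Rc,[((573.5,282,140),down(72.8))],41,7)
E
```

```text
-- 23 rows; end [573.5 282.  140. ]
0.4,-2.98,-2.75,-6.3,0,0,
0.4,-2.66,-3.06,-6.3,0,0,
0.4,-2.3,-3.34,-6.3,0,0,
0.4,-1.93,-3.57,-6.3,0,0,
0.4,-1.52,-3.76,-6.3,0,0,
0.4,-1.1,-3.9,-6.3,0,0,
0.4,-0.66,-4,-6.3,0,0,
0.4,-0.22,-4.05,-6.3,0,0,
0.4,0.22,-4.05,-6.3,0,0,
0.4,0.67,-4,-6.3,0,0,
0.4,1.1,-3.9,-6.3,0,0,
0.4,1.52,-3.76,-6.3,0,0,
0.4,1.93,-3.57,-6.2,0,0,
0.4,2.3,-3.34,-6.3,0,0,
0.4,2.65,-3.07,-6.2,0,0,
0.39,2.97,-2.76,-6.3,0,0,
0.4,3.25,-2.42,-6.2,0,0,
0.39,3.5,-2.05,-6.3,0,0,
0.4,3.7,-1.66,-6.2,0,0,
0.39,3.86,-1.25,-6.3,0,0,
0.4,3.97,-0.82,-6.2,0,0,
0.39,4.04,-0.38,-6.3,0,0,
0.4,4.06,0.06,-6.2,-0.1,-0.1,
```

Request:
{"api": "drive_tool", "payload": {"moves": [0.4,-2.98,-2.75,-6.3,0,0,0.4,-2.66,-3.06,-6.3,0,0,0.4,-2.3,-3.34,-6.3,0,0,0.4,-1.93,-3.57,-6.3,0,0,0.4,-1.52,-3.76,-6.3,0,0,0.4,-1.1,-3.9,-6.3,0,0,0.4,-0.66,-4,-6.3,0,0,0.4,-0.22,-4.05,-6.3,0,0,0.4,0.22,-4.05,-6.3,0,0,0.4,0.67,-4,-6.3,0,0,0.4,1.1,-3.9,-6.3,0,0,0.4,1.52,-3.76,-6.3,0,0,0.4,1.93,-3.57,-6.2,0,0,0.4,2.3,-3.34,-6.3,0,0,0.4,2.65,-3.07,-6.2,0,0,0.39,2.97,-2.76,-6.3,0,0,0.4,3.25,-2.42,-6.2,0,0], "hand": 8.5}}

```text
time: 1.52
tool_pos: [473.8, 61.7, 163.0]
tcp_rot: [-41.5, 90.0, -95.8]
ft_force: [0.9, -1.4, -0.2]
finger_gap: 84.9
```

```bash
python3 - <<'E'
from h import *
p,Rc,s=pose();print(p,s["joint_pos"],s["ft_force"],s["qd"])
plan(p,Rc,[((573.5,282,140),down(72.8))],41,7)
E
```

```text
[473.80060902  61.67308665 162.99766922] [ 1.26827750e+00 -9.33934045e+00  1.09098066e+02 -4.62722574e-03
  8.02418429e+01 -3.43574250e+01] [ 0.88765391 -1.36925838 -0.22929024] [ 54.59402838  43.00802776 -32.62343092  -0.21655248 -10.92567644
 -19.47410999]
-- 6 rows; end [573.5 282.  140. ]
0.38,3.49,-2.02,-6.2,0,0,
0.38,3.69,-1.63,-6.2,0,0,
0.38,3.84,-1.22,-6.2,0,0,
0.39,3.95,-0.8,-6.2,0,0,
0.38,4.01,-0.36,-6.2,0,0,
0.39,4.03,0.07,-6.2,0,0,
```

Request:
{"api": "drive_tool", "payload": {"moves": [0.38,3.49,-2.02,-6.2,0,0,0.38,3.69,-1.63,-6.2,0,0,0.38,3.84,-1.22,-6.2,0,0,0.39,3.95,-0.8,-6.2,0,0,0.38,3.5,-0.36,-6.2,0,0,0.3,2,0,-3,0,0,0,0,0,0,0,0,0,0,0,0,0,0]}}

```text
time: 2.18
tool_pos: [562.6, 257.2, 140.0]
tcp_rot: [-135.0, 89.9, -155.6]
ft_force: [-0.2, 0.0, -0.2]
finger_gap: 84.8
```

```bash
python3 - <<'E'
from h import *
p,Rc,s=pose();print(p,s["joint_pos"],s["ft_force"],s["qd"])
grab(1)
plan(p,Rc,[((573.5,282,25),down(72.8))],41,7)
crop("top",1,120,120,260,260,5,"c1"); crop("scene",1,300,120,400,220,5,"c1s")
E
```

```text
[562.62936141 257.20728531 140.03878203] [ 1.98260224e+01  1.37378573e+01  8.78821175e+01 -1.00193928e-02
  7.85038307e+01 -4.95385447e+01] [-0.17307363  0.04624455 -0.18392471] [-1.81488432 -2.19651734  1.73963448 -0.32317784  0.26810713  0.53359361]
-- 3 rows; end [573.6 282.   25. ]
3.83,0.91,0.05,-1.1,0,0,
3.83,0.9,0.07,-1.2,0,0,
3.84,0.91,0.1,-1.1,-0.1,0.1,
```

View pics/c1s.png

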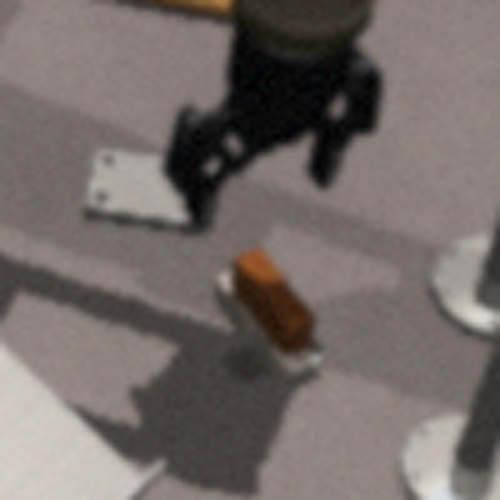

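Request:
{"api": "drive_tool", "payload": {"moves": [0,2.72,0.2,-3.4,0,0,0,0,0,0,0,0,3.5,0,0,0,0,0,3.5,0,0,0,0,0,2.5,0,0,0,0,0,2,0,0,0,0,0,0,0,0,0,0,0,0,0,0,0,0,0]}}

```text
time: 2.95
tool_pos: [573.7, 279.7, 25.6]
tcp_rot: [-138.8, 89.8, -156.2]
ft_force: [0.2, 1.2, 0.9]
finger_gap: 85.0
```

```bash
python3 - <<'E'
from h import *
p,Rc,s=pose();print(p,Rc.as_matrix().round(3),s["ft_force"])
grab(2)
crop("top",2,130,130,250,230,6,"c2"); crop("scene",2,310,140,400,220,6,"c2s")
E
```

```text
[573.73490553 279.70662469  25.59515043] [[-0.002  0.299  0.954]
 [-0.001  0.954 -0.299]
 [-1.    -0.002 -0.002]] [0.1514662  1.15913366 0.9404754 ]
```

View pics/c2s.png

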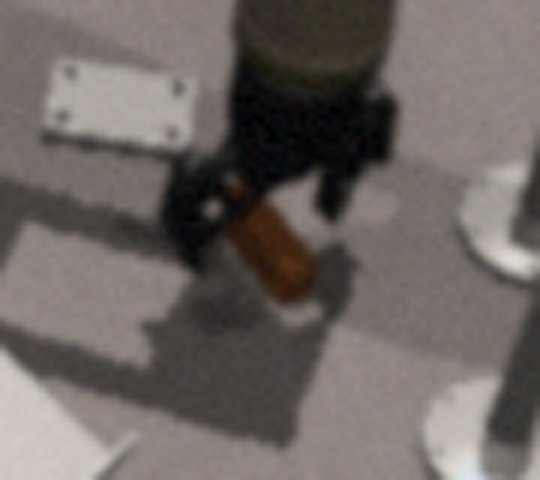

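Request:
{"api": "drive_tool", "payload": {"moves": [0,0,0,0,0,0,0,0,0,0,0,0,0,0,0,0,0,0,0,0,0,0,0,0,0,0,0,0,0,0,0,0,0,0,0,0,0,0,0,0,0,0,0,0,0,0,0,0], "hand": 0, "grip_force": 80}}

```text
time: 3.72
tool_pos: [575.2, 281.5, 27.0]
tcp_rot: [42.9, 89.9, 25.6]
ft_force: [-0.1, 0.7, 5.4]
finger_gap: 22.8
```

```bash
python3 - <<'E'
from h import *
p,Rc,s=pose();print(p,Rc.as_matrix().round(3),s["ft_force"],s["finger_gap"])
E
```

```text
[575.23628885 281.50266619  26.95471382] [[ 0.001  0.297  0.955]
 [ 0.     0.955 -0.297]
 [-1.     0.001  0.001]] [-0.09254169  0.70160612  5.4120016 ] 22.82877563258317
```

```bash
python3 - <<'E'
from h import *
p,Rc,s=pose()
plan(p,Rc,[(p+[0,0,100],Rc,25),(stand([-51,66,80]),deckR(1),30)],30,6)
E
```

```text
-- 4 rows; end [575.3 281.5 127. ]
-2.5,0,0,0,0,0,
-2.5,0,0,0,0,0,
-2.5,0,0,0,0,0,
-2.5,0.01,0.01,0,0,0,
-- 9 rows; end [596.7  39.8 156.5]
-0.33,-2.49,1.03,-2.2,1.7,-0.3,
-0.34,-2.53,0.92,-2.2,1.7,-0.3,
-0.36,-2.57,0.81,-2.2,1.6,-0.3,
-0.36,-2.6,0.7,-2.2,1.7,-0.3,
-0.37,-2.63,0.59,-2.2,1.6,-0.3,
-0.37,-2.65,0.48,-2.1,1.7,-0.3,
-0.37,-2.66,0.37,-2.2,1.6,-0.3,
-0.37,-2.68,0.26,-2.1,1.6,-0.3,
-0.36,-2.69,0.15,-2.2,1.7,-0.2,
```

Request:
{"api": "drive_tool", "payload": {"moves": [-2,0,0,0,0,0,-3,0,0,0,0,0,-3,0,0,0,0,0,-2,0,0,0,0,0,-0.33,-2.49,1.03,-2.2,1.7,-0.3,-0.34,-2.53,0.92,-2.2,1.7,-0.3,-0.36,-2.57,0.81,-2.2,1.6,-0.3,-0.36,-2.6,0.7,-2.2,1.7,-0.3,-0.37,-2.63,0.59,-2.2,1.6,-0.3,-0.37,-2.65,0.48,-2.1,1.7,-0.3,-0.37,-2.66,0.37,-2.2,1.6,-0.3,-0.37,-2.68,0.26,-2.1,1.6,-0.3,-0.36,-2.69,0.15,-2.2,1.7,-0.2,0,0,0,0,0,0,0,0,0,0,0,0]}}

```text
time: 4.97
tool_pos: [596.2, 38.0, 155.0]
tcp_rot: [-180.0, 74.9, -177.7]
ft_force: [0.4, 0.0, -0.8]
finger_gap: 22.9
```

```bash
python3 - <<'E'
from h import *
p,Rc,s=pose();print(p,inst(p),(deckR(1).inv()*Rc).as_rotvec(degrees=True),s["ft_force"],s["finger_gap"])
grab(3)
crop("top",3,220,110,380,240,5,"c3"); crop("scene",3,230,130,350,270,4,"c3s")
plan(p,Rc,[(stand([-51,66,30]),deckR(1),15)],30,6)
E
```

```text
[596.21744219  37.98146282 154.96695871] [-51.15148491  64.25713276  78.39937412] [0.16123135 0.13656581 0.03095665] [ 0.36705914  0.02678779 -0.75191162] 22.862557186109832
-- 4 rows; end [583.7  39.2 108.2]
1.21,0.04,0.01,0,0,0,
1.21,0.04,0.01,-0.1,0,0,
1.21,0.05,0,0,-0.1,0,
1.21,0.04,0,-0.1,0,0,
```

View pics/c3.png

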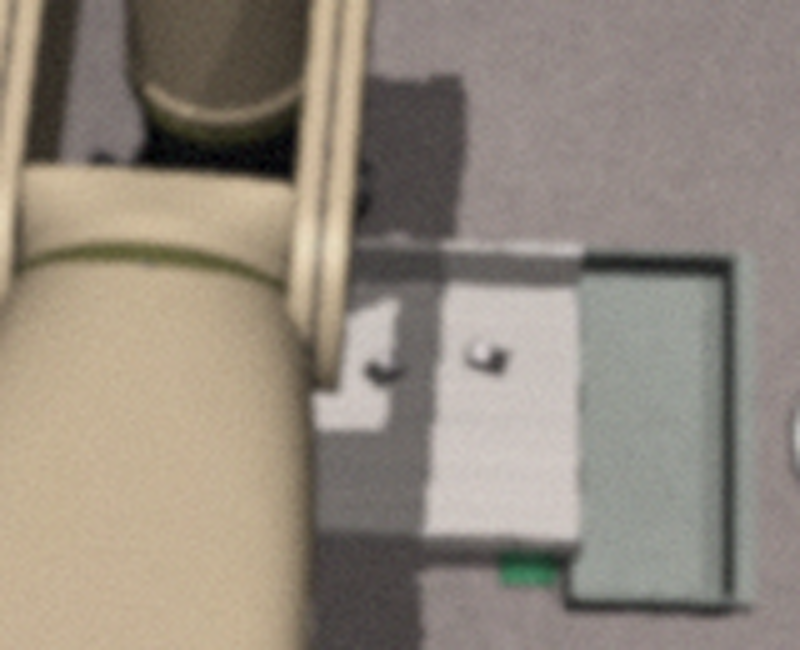

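View pics/c3s.png

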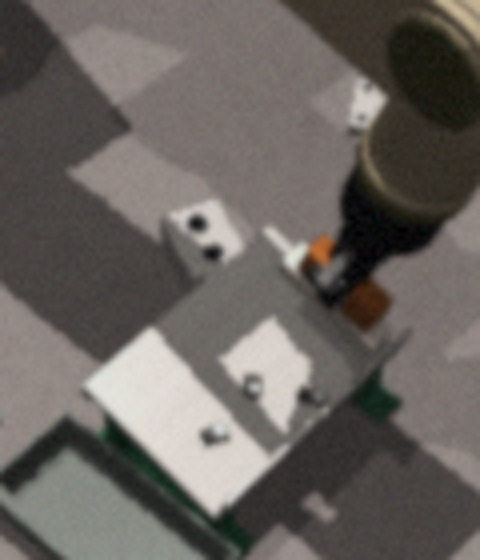

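Request:
{"api": "drive_tool", "payload": {"moves": [1.2,0.04,0,0,0,0,1.2,0.04,0,-0.1,-0.1,0,1.2,0.05,0,0,0,0,0.8,0.04,0,-0.1,0,0,0.3,0,0,0,0,0,0,0,0,0,0,0,0,0,0,0,0,0]}}

```text
time: 5.65
tool_pos: [583.8, 40.7, 110.4]
tcp_rot: [179.8, 75.0, -177.5]
ft_force: [-0.7, 0.6, 0.1]
finger_gap: 22.9
```

```bash
python3 - <<'E'
from h import *
p,Rc,s=pose();print(p,inst(p),(deckR(1).inv()*Rc).as_rotvec(degrees=True),s["ft_force"],s["finger_gap"])
grab(4)
crop("scene",4,240,160,340,270,7,"c4s")
E
```

```text
[583.84503822  40.73759505 110.43565002] [-51.45479357  67.5289499   32.21589965] [-0.20820548 -0.01835227 -0.01486062] [-0.74051549  0.60972864  0.12542454] 22.897139512846067
```

View pics/c4s.png

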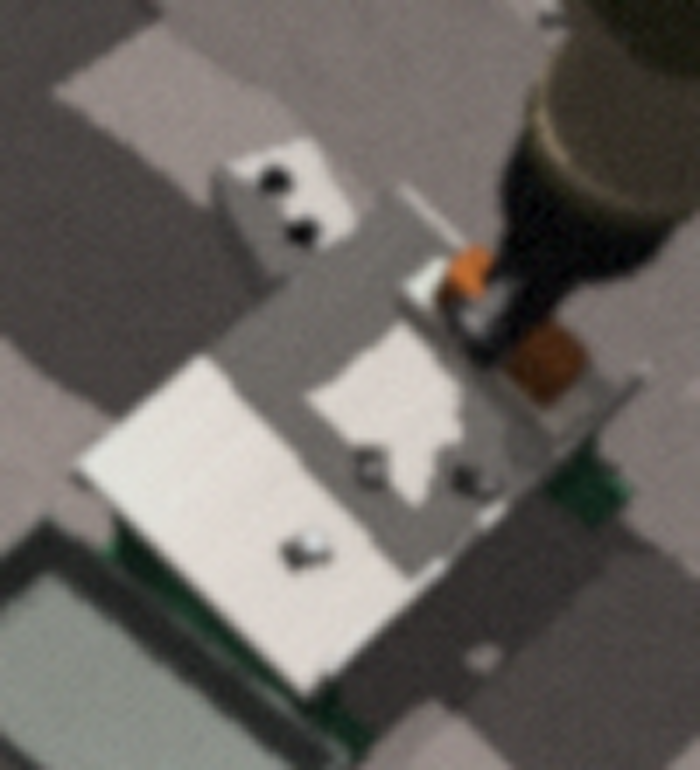

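Request:
{"api": "drive_tool", "payload": {"moves": [0.2,0,0,0.2,0,0,0.15,0,0,0,0,0,0,0,0,0,0,0,0,0,0,0,0,0]}}

```text
time: 6.08
tool_pos: [583.1, 40.5, 107.1]
tcp_rot: [-180.0, 75.0, -177.6]
ft_force: [0.7, -0.1, -1.9]
finger_gap: 22.7
```

Request:
{"api": "drive_tool", "payload": {"moves": [0.1,0,0,0,0,0,0.1,0,0,0,0,0,0,0,0,0,0,0]}}

```text
time: 6.33
tool_pos: [582.9, 40.6, 105.8]
tcp_rot: [-179.9, 75.1, -177.5]
ft_force: [-1.0, 0.4, 2.9]
finger_gap: 23.2
```

```bash
python3 - <<'E'
from h import *
p,Rc,s=pose();print(p,inst(p),(deckR(1).inv()*Rc).as_rotvec(degrees=True),s["ft_force"]@M,s["wrist_torque"])
E
```

```text
[582.90452133  40.58569137 105.81583079] [-51.17291335  67.41656423  27.50864042] [ 0.00205767 -0.08512666 -0.01316984] [-1.68450636  0.43639582  2.5644708 ] [-0.0177115   0.05352738  0.02400404]
```

Request:
{"api": "drive_tool", "payload": {"moves": [-0.05,-0.4,0,0,0,0,0,-0.7,0,0,0,0,0,-0.7,0,0,0,0,0,-0.7,0,0,0,0,0,-0.7,0,0,0,0,0,-0.7,0,0,0,0,0,-0.7,0,0,0,0,0,-0.7,0,0,0,0,0,-0.7,0,0,0,0,0,-0.7,0,0,0,0,0,-0.7,0,0,0,0,0,-0.7,0,0,0,0,0,-0.7,0,0,0,0,0,-0.4,0,0,0,0,0,0,0,0,0,0]}}

```text
time: 7.58
tool_pos: [586.6, -52.8, 105.8]
tcp_rot: [-179.7, 75.0, -177.4]
ft_force: [0.9, -1.9, 1.7]
finger_gap: 23.1
```

```bash
python3 - <<'E'
from h import *
p,Rc,s=pose();print(p,inst(p),(deckR(1).inv()*Rc).as_rotvec(degrees=True),s["ft_force"]@M,s["wrist_torque"])
grab(5)
crop("scene",5,240,160,340,270,7,"c5s")
crop("top",5,220,110,380,240,5,"c5")
E
```

```text
[586.62531958 -52.79080672 105.76566468] [-51.34603185 -26.03383768  27.41031767] [ 0.06715122 -0.04369223 -0.05599028] [ 0.34047453 -1.88985049  1.86861413] [-0.38628418 -0.19620628  0.14883795]
```

View pics/c5s.png

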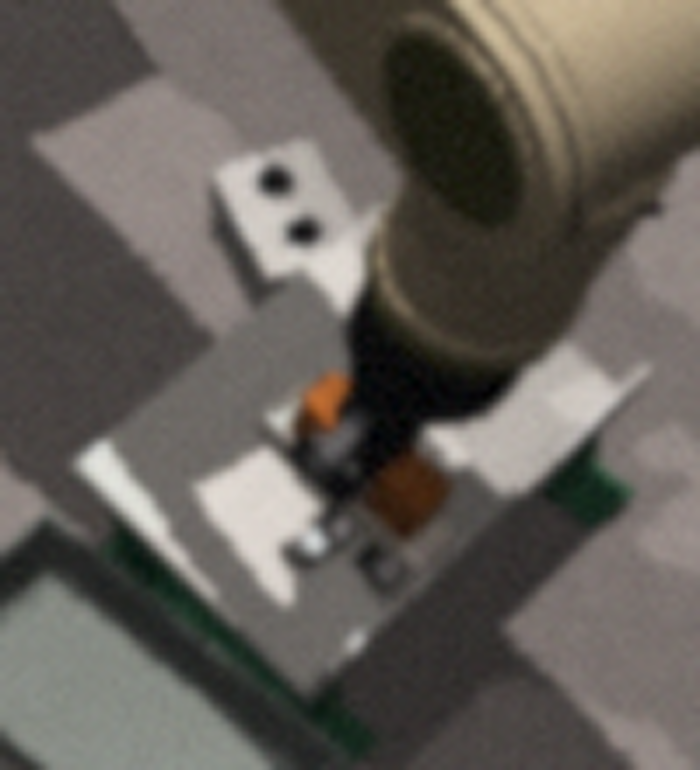

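Request:
{"api": "drive_tool", "payload": {"moves": [0,-0.5,0,0,0,0,0,-0.7,0,0,0,0,0,-0.7,0,0,0,0,0,-0.7,0,0,0,0,0,-0.7,0,0,0,0,0,-0.7,0,0,0,0,0,-0.7,0,0,0,0,0,-0.7,0,0,0,0,0,-0.7,0,0,0,0,0,-0.7,0,0,0,0,0,-0.7,0,0,0,0,0,-0.7,0,0,0,0,0,-0.3,0,0,0,0,0,0,0,0,0,0,0,0,0,0,0,0]}}

```text
time: 8.93
tool_pos: [590.1, -137.2, 105.7]
tcp_rot: [-179.7, 75.0, -177.3]
ft_force: [0.6, -3.3, 1.6]
finger_gap: 22.8
```

```bash
python3 - <<'E'
from h import *
p,Rc,s=pose();print(p,inst(p),(deckR(1).inv()*Rc).as_rotvec(degrees=True),s["ft_force"]@M,s["wrist_torque"])
grab(6)
crop("scene",6,220,160,340,290,6,"c6s")
crop("top",6,220,110,380,240,5,"c6")
E
```

```text
[ 590.05885482 -137.18424559  105.68760518] [ -51.42580863 -110.49703068   27.30812841] [ 0.05109501 -0.03249211 -0.06970754] [ 0.01928196 -3.29969243  1.63470406] [-0.32373457 -0.17298262  0.06573821]
```

View pics/c6s.png

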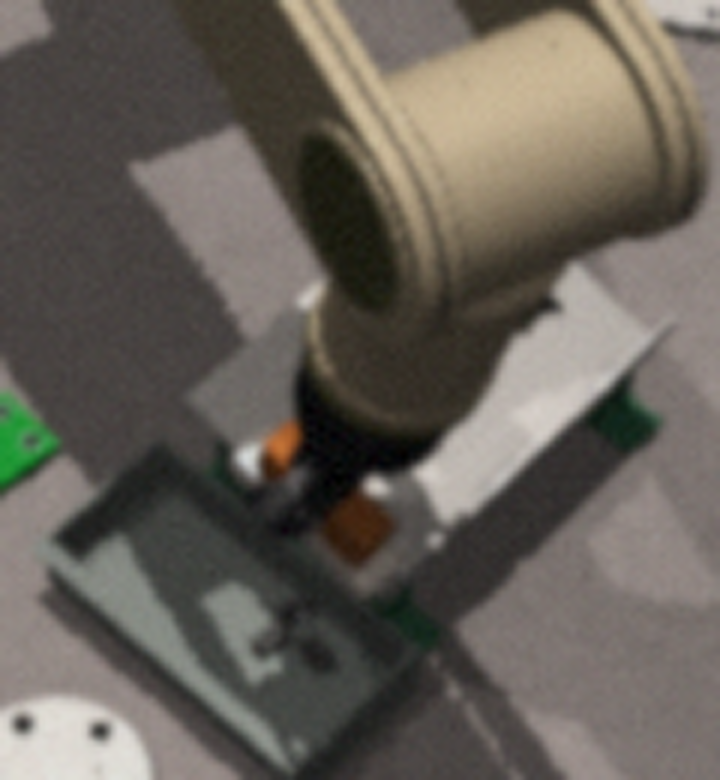

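View pics/c6.png

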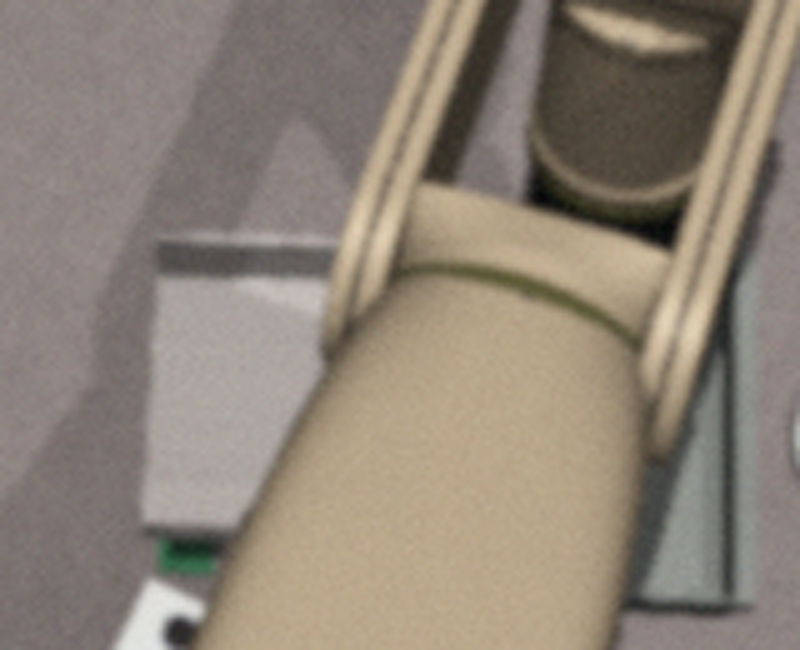

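```bash
python3 - <<'E'
from h import *
p,Rc,s=pose()
a=p+M[:,2]*70
print("lift 70 first"); plan(a,Rc,[((575.2,281.5,130),down(72.8))],38,6)
E
```

```text
lift 70 first
-- 12 rows; end [575.2 281.5 130. ]
0.38,3.49,-0.03,1.6,-1.2,0.2,
0.39,3.48,-0.14,1.6,-1.2,0.2,
0.4,3.48,-0.24,1.6,-1.2,0.2,
0.4,3.47,-0.35,1.6,-1.2,0.2,
0.41,3.45,-0.45,1.6,-1.3,0.2,
0.41,3.44,-0.56,1.6,-1.2,0.2,
0.4,3.42,-0.66,1.6,-1.2,0.2,
0.4,3.4,-0.77,1.7,-1.3,0.2,
0.4,3.37,-0.88,1.6,-1.2,0.3,
0.39,3.35,-0.98,1.7,-1.3,0.2,
0.38,3.31,-1.08,1.6,-1.2,0.3,
0.38,3.28,-1.19,1.7,-1.3,0.2,
```

Request:
{"api": "drive_tool", "payload": {"moves": [-2,0,0,0,0,0,-2.5,0,0,0,0,0,-2.5,0,0,0,0,0,0.38,3.49,-0.03,1.6,-1.2,0.2,0.39,3.48,-0.14,1.6,-1.2,0.2,0.4,3.48,-0.24,1.6,-1.2,0.2,0.4,3.47,-0.35,1.6,-1.2,0.2,0.41,3.45,-0.45,1.6,-1.3,0.2,0.41,3.44,-0.56,1.6,-1.2,0.2,0.4,3.42,-0.66,1.6,-1.2,0.2,0.4,3.4,-0.77,1.7,-1.3,0.2,0.4,3.37,-0.88,1.6,-1.2,0.3,0.39,3.35,-0.98,1.7,-1.3,0.2,0.38,3.31,-1.08,1.6,-1.2,0.3,0.38,3,-1.1,1.7,-1.3,0.2,0,0,0,0,0,0,0,0,0,0,0,0]}}

```text
time: 10.45
tool_pos: [573.4, 281.1, 129.3]
tcp_rot: [-157.2, 89.9, -174.1]
ft_force: [0.3, 0.1, -1.5]
finger_gap: 22.8
```

```bash
python3 - <<'E'
from h import *
p,Rc,s=pose();print(p,(down(72.8).inv()*Rc).as_rotvec(degrees=True))
grab(7)
crop("scene",7,220,160,340,290,6,"c7s")
crop("top",7,220,140,380,240,5,"c7")
plan(p,Rc,[((575.2,281.5,p[2]),down(72.8)),((575.2,281.5,35),down(72.8))])
E
```

```text
[573.41767481 281.05238428 129.27193607] [-0.23527665  0.10519745 -0.04454457]
-- 1 rows; end [575.2 281.4 129.3]
0,0.09,0.16,0.2,-0.1,0,
-- 4 rows; end [575.2 281.5  35. ]
2.36,0,0,0,0,0,
2.36,0,0,0,0,0,
2.35,0.01,0,0,0,0,
2.36,0,0,0,0,0,
```

View pics/c7s.png

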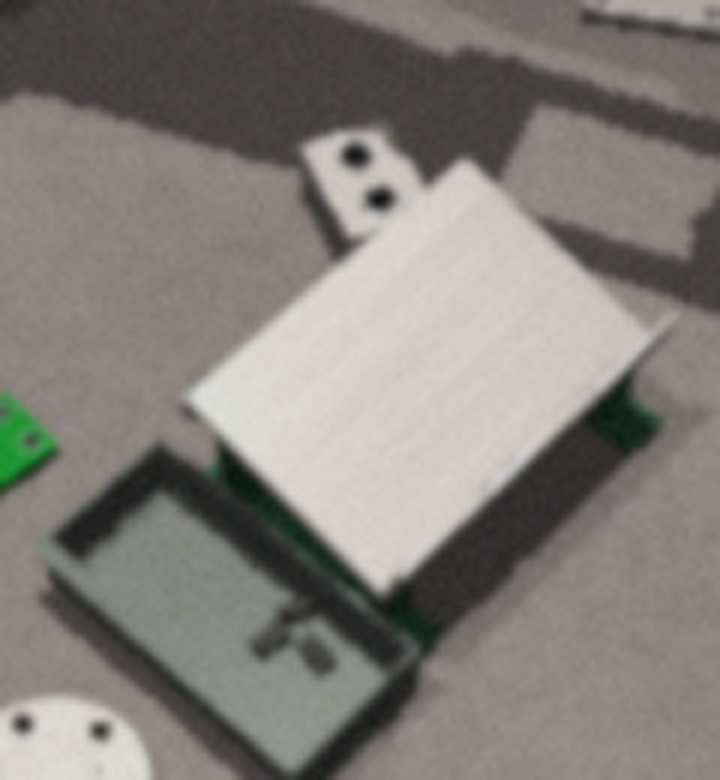

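View pics/c7.png

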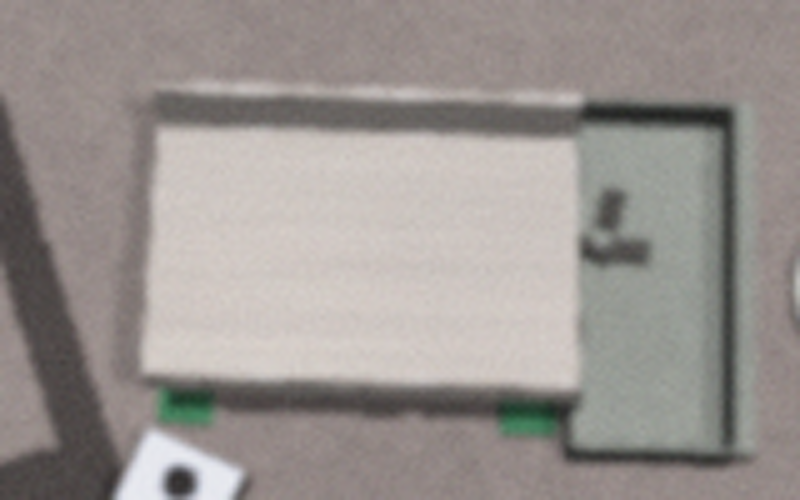

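Request:
{"api": "drive_tool", "payload": {"moves": [0,0.09,0.16,0.2,-0.1,0,2.4,0,0,0,0,0,3,0,0,0,0,0,2.4,0,0,0,0,0,1.6,0,0,0,0,0,0.5,0,0,0,0,0,0,0,0,0,0,0,0,0,0,0,0,0]}}

```text
time: 11.22
tool_pos: [578.1, 278.8, 32.2]
tcp_rot: [21.1, 89.9, 3.7]
ft_force: [0.5, -0.1, -1.1]
finger_gap: 22.7
```

Request:
{"api": "drive_tool", "payload": {"moves": [0.25,0,0,0,0,0,0.15,0,0,0,0,0,0,0,0,0,0,0,0,0,0,0,0,0]}}

```text
time: 11.55
tool_pos: [577.7, 279.6, 28.2]
tcp_rot: [24.7, 89.8, 7.3]
ft_force: [0.2, 0.1, -1.0]
finger_gap: 22.7
```

Request:
{"api": "drive_tool", "payload": {"moves": [0.1,0,0,0,0,0,0,0,0,0,0,0]}}

```text
time: 11.72
tool_pos: [577.8, 279.7, 27.0]
tcp_rot: [24.7, 89.8, 7.3]
ft_force: [0.1, -0.8, 1.5]
finger_gap: 22.5
```

Touching. Release, then rise.

Request:
{"api": "drive_tool", "payload": {"moves": [0.03,0,0,0,0,0,0,0,0,0,0,0,0,0,0,0,0,0,0,0,0,0,0,0,0,0,0,0,0,0,0,0,0,0,0,0,0,0,0,0,0,0,-2,0,0,0,0,0,-3,0,0,0,0,0,-3,0,0,0,0,0,-2.5,0,0,0,0,0,0,0,0,0,0,0], "hand": 8.5}}

```text
time: 12.72
tool_pos: [580.8, 280.9, 138.6]
tcp_rot: [35.5, 89.3, 18.1]
ft_force: [1.5, -0.4, 1.9]
finger_gap: 85.2
```

```bash
python3 - <<'E'
from h import *
p,Rc,s=pose();print(p,s["joint_pos"],s["finger_gap"])
plan(p,Rc,[((425,324.8,100),down(123.8))],35,6)
E
```

```text
[580.76005978 280.87804695 138.62352705] [ 2.12798483e+01  1.69708892e+01  8.42090343e+01 -3.91611606e-02
  7.81272874e+01 -5.13113069e+01] 85.24294277035955
-- 9 rows; end [425.  324.8 100. ]
0.41,-0.05,-1.8,-5.7,0.1,0,
0.41,0.12,-1.8,-5.7,0.1,0,
0.42,0.3,-1.78,-5.7,0.1,0,
0.42,0.48,-1.74,-5.7,0.1,0,
0.42,0.65,-1.68,-5.7,0.1,0,
0.43,0.81,-1.6,-5.7,0.1,0,
0.43,0.96,-1.52,-5.7,0.1,-0.1,
0.43,1.11,-1.41,-5.6,0,0,
0.43,1.25,-1.29,-5.7,0.1,-0.1,
```

Request:
{"api": "drive_tool", "payload": {"moves": [0.41,-0.05,-1.8,-5.7,0.1,0,0.41,0.12,-1.8,-5.7,0.1,0,0.42,0.3,-1.78,-5.7,0.1,0,0.42,0.48,-1.74,-5.7,0.1,0,0.42,0.65,-1.68,-5.7,0.1,0,0.43,0.81,-1.6,-5.7,0.1,0,0.43,0.96,-1.52,-5.7,0.1,-0.1,0.43,1.11,-1.41,-5.6,0,0,0.43,1.25,-1.29,-5.7,0.1,-0.1,0,0,0,0,0,0,0,0,0,0,0,0]}}

```text
time: 13.63
tool_pos: [420.2, 323.3, 93.4]
tcp_rot: [171.7, 89.3, -154.5]
ft_force: [-0.2, 0.4, -0.0]
finger_gap: 84.9
```

```bash
python3 - <<'E'
from h import *
p,Rc,s=pose();print(p,(down(123.8).inv()*Rc).as_rotvec(degrees=True),s["joint_pos"],s["finger_gap"])
grab(8)
crop("scene",8,290,120,400,220,6,"c8s"); crop("top",8,120,130,260,270,5,"c8")
plan(p,Rc,[((425,324.8,40),down(123.8))],35,6)
E
```

```text
[420.18297102 323.31805984  93.35720746] [0.00224137 0.6734272  0.09843441] [ 3.19821641e+01  3.74147750e+00  1.04110282e+02  8.06296353e-02
  7.28244662e+01 -9.18398590e+01] 84.92858275081903
-- 2 rows; end [425.  324.8  40. ]
2.66,-0.08,0.27,0,-0.3,0,
2.67,-0.07,0.26,0,-0.4,-0.1,
```

View pics/c8s.png

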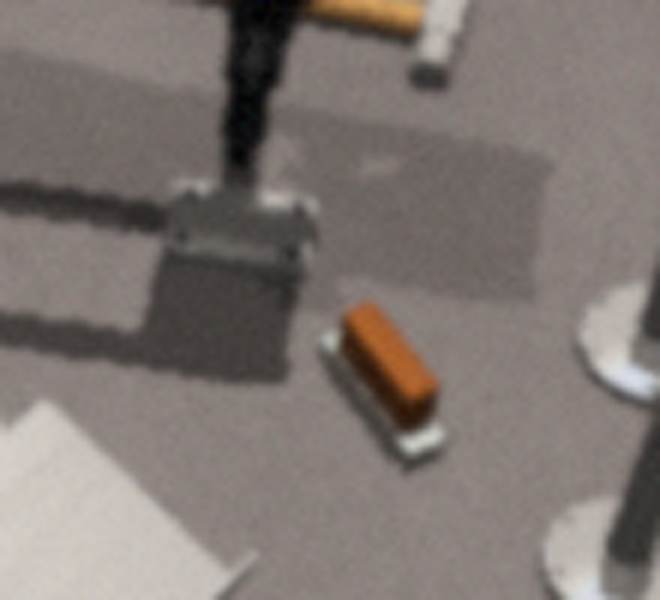

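View pics/c8.png

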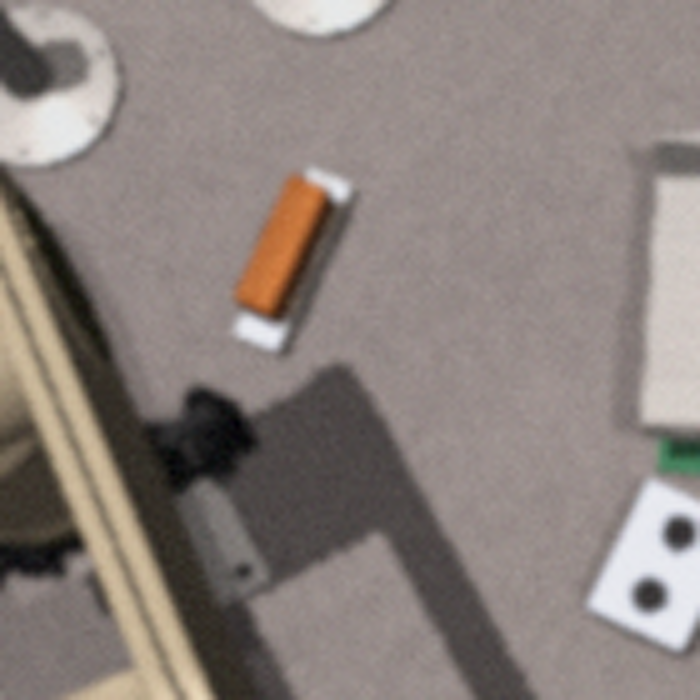

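Request:
{"api": "drive_tool", "payload": {"moves": [2.4,-0.08,0.27,0,-0.3,0,2.4,-0.07,0.26,0,-0.3,0,0,0,0,0,0,0,0,0,0,0,0,0]}}

```text
time: 14.07
tool_pos: [425.3, 323.7, 44.8]
tcp_rot: [154.9, 89.7, -171.4]
ft_force: [-0.5, 0.6, 1.0]
finger_gap: 85.0
```

```bash
python3 - <<'E'
from h import *
p,Rc,s=pose();print(p,(down(123.8).inv()*Rc).as_rotvec(degrees=True),s["ft_force"])
grab(9)
crop("scene",9,290,120,370,190,8,"c9s")
plan(p,Rc,[((425,324.8,-2.5),down(123.8))],15,6)
E
```

```text
[425.31978448 323.72941262  44.76012554] [0.10726675 0.22776922 0.1070855 ] [-0.51286162  0.55467308  0.98001409]
-- 4 rows; end [425.  324.8  -2.5]
1.18,0.02,0.01,0,-0.1,0,
1.18,0.03,0.01,0,0,0,
1.18,0.02,0.01,-0.1,-0.1,-0.1,
1.19,0.03,0.01,0,0,0,
```

View pics/c9s.png

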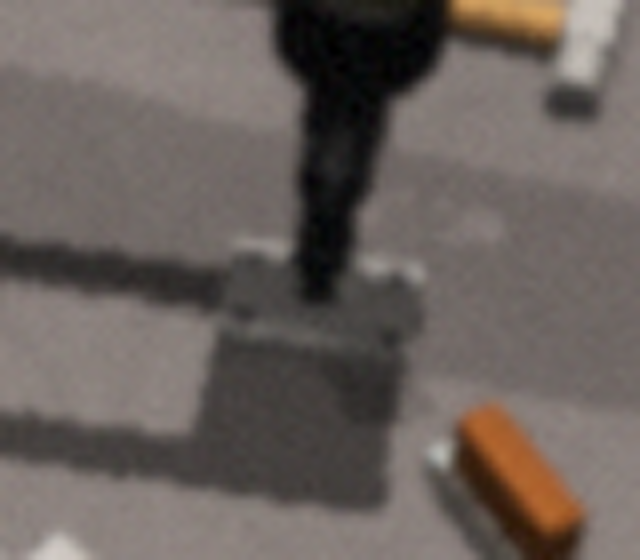

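Request:
{"api": "drive_tool", "payload": {"moves": [1.2,0.02,0,0,-0.1,0,1.2,0.03,0,0,-0.1,0,1.1,0.02,0,-0.1,0,-0.1,0.5,0.03,0,0,0,0,0,0,0,0,0,0]}}

```text
time: 14.58
tool_pos: [423.6, 324.8, 3.4]
tcp_rot: [168.0, 89.9, -158.1]
ft_force: [0.4, -0.0, 0.7]
finger_gap: 85.4
```

Request:
{"api": "drive_tool", "payload": {"moves": [0.6,0,0,0,0,0,0.1,0,0,0,0,0,0,0,0,0,0,0,0,0,0,0,0,0]}}

```text
time: 14.92
tool_pos: [425.5, 325.8, -1.0]
tcp_rot: [1.0, 89.8, 34.9]
ft_force: [0.5, -0.2, -0.7]
finger_gap: 84.7
```

Request:
{"api": "drive_tool", "payload": {"moves": [0.08,0,0,0,0,0,0,0,0,0,0,0,0,0,0,0,0,0,0,0,0,0,0,0,0,0,0,0,0,0,0,0,0,0,0,0], "hand": 0, "grip_force": 90}}

```text
time: 15.42
tool_pos: [426.2, 325.9, -0.6]
tcp_rot: [-6.0, 89.7, 27.9]
ft_force: [-1.5, -3.4, 8.8]
finger_gap: 59.1
```

```bash
python3 - <<'E'
from h import *
for i in range(1):
    p,Rc,s=pose();print(p,(down(123.8).inv()*Rc).as_rotvec(degrees=True),s["ft_force"],s["finger_gap"])
E
```

```text
[426.19826431 325.90142751  -0.64438557] [-0.1003337  -0.25011199 -0.02620956] [-1.49057922 -3.44574082  8.7938307 ] 59.06923727209123
```

```bash
python3 - <<'E'
from h import *
p,Rc,s=pose()
plan(p+[0,0,140],Rc,[(stand([-54,0,70]),deckR(1))],30,5)
E
```

```text
-- 14 rows; end [593.9 -26.4 147.6]
-0.06,-2.76,-0.41,2.2,1.1,0.3,
-0.07,-2.77,-0.3,2.2,1.1,0.3,
-0.08,-2.78,-0.2,2.2,1.1,0.3,
-0.09,-2.78,-0.09,2.2,1.1,0.3,
-0.1,-2.79,0.01,2.3,1,0.3,
-0.12,-2.78,0.12,2.2,1.1,0.3,
-0.13,-2.78,0.23,2.3,1,0.3,
-0.15,-2.76,0.33,2.2,1.1,0.3,
-0.18,-2.75,0.44,2.3,1,0.3,
-0.2,-2.73,0.54,2.2,1.1,0.3,
-0.23,-2.7,0.64,2.3,1,0.3,
-0.25,-2.67,0.75,2.2,1.1,0.3,
-0.28,-2.64,0.85,2.3,1,0.3,
-0.31,-2.61,0.94,2.2,1.1,0.2,
```

Request:
{"api": "drive_tool", "payload": {"moves": [-0.5,0,0,0,0,0,-1.5,0,0,0,0,0,-3,0,0,0,0,0,-3,0,0,0,0,0,-3.5,0,0,0,0,0,-2.5,0,0,0,0,0,0,0,0,0,0,0]}}

```text
time: 16.0
tool_pos: [427.9, 327.4, 144.4]
tcp_rot: [-0.5, 89.3, 33.4]
ft_force: [1.0, 1.0, -4.2]
finger_gap: 58.9
```

Request:
{"api": "drive_tool", "payload": {"moves": [-0.06,-2.76,-0.41,2.2,1.1,0.3,-0.07,-2.77,-0.3,2.2,1.1,0.3,-0.08,-2.78,-0.2,2.2,1.1,0.3,-0.09,-2.78,-0.09,2.2,1.1,0.3,-0.1,-2.79,0.01,2.3,1,0.3,-0.12,-2.78,0.12,2.2,1.1,0.3,-0.13,-2.78,0.23,2.3,1,0.3,-0.15,-2.76,0.33,2.2,1.1,0.3,-0.18,-2.75,0.44,2.3,1,0.3,-0.2,-2.73,0.54,2.2,1.1,0.3,-0.23,-2.7,0.64,2.3,1,0.3,-0.25,-2.67,0.75,2.2,1.1,0.3,-0.28,-2.64,0.85,2.3,1,0.3,-0.31,-2.61,0.94,2.2,1.1,0.2,0,0,0,0,0,0,0,0,0,0,0,0]}}

```text
time: 17.33
tool_pos: [592.1, -28.3, 143.1]
tcp_rot: [-179.9, 74.7, -177.7]
ft_force: [0.1, 0.8, -5.9]
finger_gap: 58.8
```

```bash
python3 - <<'E'
from h import *
p,Rc,s=pose();print(p,inst(p),(deckR(1).inv()*Rc).as_rotvec(degrees=True),s["ft_force"],s["finger_gap"])
grab(10)
crop("scene",10,230,130,350,270,5,"c10s")
plan(p,Rc,[(stand([-54,0,20]),deckR(1),12)],35,6)
E
```

```text
[592.08143458 -28.27942598 143.1114615 ] [-54.75480045  -1.77243596  65.16015476] [0.10842874 0.33115007 0.01493205] [ 0.08486882  0.80295529 -5.9008597 ] 58.81469579504364
-- 4 rows; end [581.  -26.9  99.3]
1.13,0.04,0.03,0,-0.1,0,
1.13,0.05,0.02,0,-0.1,0,
1.13,0.04,0.02,-0.1,-0.1,0,
1.13,0.05,0.02,0,0,0,
```

View pics/c10s.png

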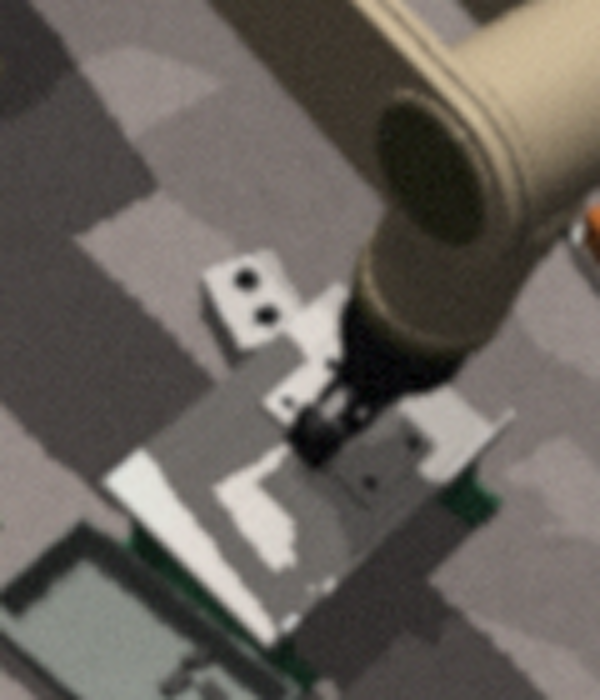

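Request:
{"api": "drive_tool", "payload": {"moves": [1.2,0.04,0.02,0,-0.1,0,1.2,0.05,0.02,0,-0.1,0,1.2,0.04,0.02,-0.1,-0.1,0,1.2,0.05,0.02,0,0,0,0.6,0,0,0,0,0,0,0,0,0,0,0,0,0,0,0,0,0]}}

```text
time: 18.02
tool_pos: [578.9, -25.5, 93.1]
tcp_rot: [-180.0, 75.1, -177.4]
ft_force: [0.2, -0.1, -5.7]
finger_gap: 58.9
```

```bash
python3 - <<'E'
from h import *
p,Rc,s=pose();print(p,inst(p),(deckR(1).inv()*Rc).as_rotvec(degrees=True),s["ft_force"]@M,s["finger_gap"])
grab(11)
crop("scene",11,230,150,340,270,6,"c11s")
E
```

```text
[578.8928399  -25.50357205  93.13235747] [-54.43500636   1.5532641   13.50366742] [-0.1320535  -0.08962836 -0.04814143] [ 1.60769917 -0.13587296 -5.4295526 ] 58.8845027976038
```

View pics/c11s.png

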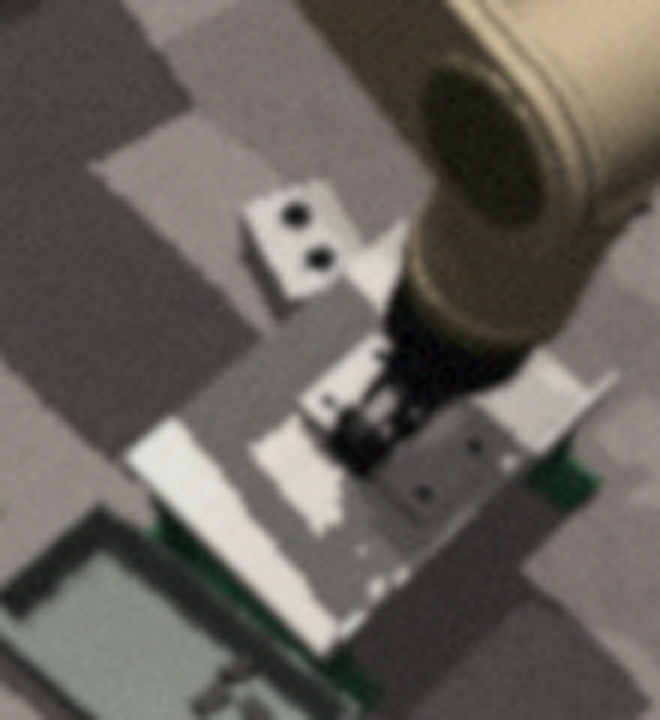

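Request:
{"api": "drive_tool", "payload": {"moves": [0.5,-0.05,0,0,0,0,0.45,0,0,0,0,0,0,0,0.4,0.1,0,0,0,0,0.3,0,0,0,0,0,0,0,0,0,0,0,0,0,0,0]}}

```text
time: 18.62
tool_pos: [584.2, -26.0, 82.8]
tcp_rot: [-179.8, 75.2, -177.4]
ft_force: [-0.6, 0.2, -5.2]
finger_gap: 58.7
```

```bash
python3 - <<'E'
from h import *
p,Rc,s=pose();print(p,inst(p),(deckR(1).inv()*Rc).as_rotvec(degrees=True),s["ft_force"]@M,s["finger_gap"])
E
```

```text
[584.18332893 -25.98180638  82.77083823] [-46.66685438   0.85390658   4.8581034 ] [-0.02011424 -0.17579987 -0.05648493] [ 0.77765247  0.22729433 -5.17299575] 58.74555592830725
```

Request:
{"api": "drive_tool", "payload": {"moves": [0,0,0.1,0,0,0,0,0,0.1,0,0,0,0,0,0,0,0,0]}}

```text
time: 18.87
tool_pos: [586.0, -25.9, 82.3]
tcp_rot: [-179.8, 75.2, -177.4]
ft_force: [-0.3, -0.9, -5.2]
finger_gap: 59.1
```

Request:
{"api": "drive_tool", "payload": {"moves": [0,0,0.1,0,0,0,0,0,0,0,0,0]}}

```text
time: 19.03
tool_pos: [586.7, -25.9, 82.0]
tcp_rot: [-179.8, 75.1, -177.4]
ft_force: [-0.3, 0.4, -4.3]
finger_gap: 59.1
```

Request:
{"api": "drive_tool", "payload": {"moves": [0,0,0.1,0,0,0,0,0,0,0,0,0]}}

```text
time: 19.2
tool_pos: [586.7, -25.8, 81.7]
tcp_rot: [-179.8, 75.0, -177.4]
ft_force: [-5.5, 0.5, -0.8]
finger_gap: 59.1
```

Request:
{"api": "drive_tool", "payload": {"moves": [0,0,-0.05,0,0,0,0.2,0,0,0,0,0,0.15,0,0,0,0,0,0,0,0,0,0,0]}}

```text
time: 19.53
tool_pos: [585.8, -25.9, 78.5]
tcp_rot: [-179.8, 75.1, -177.4]
ft_force: [-5.1, 0.0, -1.1]
finger_gap: 59.4
```

Request:
{"api": "drive_tool", "payload": {"moves": [0.1,0,0,0,0,0,0,0,0,0,0,0]}}

```text
time: 19.7
tool_pos: [585.6, -26.0, 77.8]
tcp_rot: [-179.8, 75.1, -177.4]
ft_force: [-5.4, -0.2, -0.0]
finger_gap: 59.2
```

```bash
python3 - <<'E'
from h import *
p,Rc,s=pose();print(p,inst(p),(deckR(1).inv()*Rc).as_rotvec(degrees=True),s["ft_force"]@M,s["wrist_torque"])
E
```

```text
[585.6364567  -25.97255009  77.80284464] [-43.97828618   0.80230407   0.43525765] [-0.01029043 -0.1096064  -0.05650776] [-5.23110699  0.05079049 -1.40175575] [-0.09046265  0.66143695 -0.15450605]
```

Request:
{"api": "drive_tool", "payload": {"moves": [0.08,0,0,0,0,0,0,0,0,0,0,0]}}

```text
time: 19.87
tool_pos: [585.6, -26.0, 77.5]
tcp_rot: [-179.8, 75.1, -177.4]
ft_force: [-6.2, -0.7, 2.9]
finger_gap: 58.9
```

Request:
{"api": "drive_tool", "payload": {"moves": [0.06,0,0,0,0,0,0,0,0,0,0,0]}}

```text
time: 20.03
tool_pos: [585.6, -26.0, 77.4]
tcp_rot: [-179.8, 75.1, -177.4]
ft_force: [-7.3, 0.0, 5.5]
finger_gap: 58.7
```

```bash
python3 - <<'E'
from h import *
p,Rc,s=pose();print(p,inst(p),(deckR(1).inv()*Rc).as_rotvec(degrees=True),s["ft_force"]@M,s["wrist_torque"])
E
```

```text
[585.58923101 -25.99007767  77.43835084] [-43.93023371   0.78676947   0.07078152] [-0.00473426 -0.14437809 -0.05946409] [-8.50993465  0.34097933  3.39179934] [ 0.01670629  1.17948834 -0.2373948 ]
```

Request:
{"api": "drive_tool", "payload": {"moves": [0.04,0,0.03,0,0,0,0,0,0,0,0,0,0,0,0,0,0,0], "hand": 8.5}}

```text
time: 20.28
tool_pos: [586.9, -26.0, 76.4]
tcp_rot: [-179.7, 75.3, -177.3]
ft_force: [-0.0, -0.3, 0.9]
finger_gap: 85.0
```

Request:
{"api": "drive_tool", "payload": {"moves": [0,0,0,0,0,0,0,0,0,0,0,0,-0.5,0,0,0,0,0,-2,0,0,0,0,0,-3,0,0,0,0,0,-3,0,0,0,0,0,-3,0,0,0,0,0,0,0,0,0,0,0]}}

```text
time: 20.95
tool_pos: [619.6, -24.9, 194.9]
tcp_rot: [-179.4, 75.8, -177.0]
ft_force: [-0.1, -0.6, 1.5]
finger_gap: 85.1
```

```bash
python3 - <<'E'
from h import *
p,Rc,s=pose();print(p,inst(p),s["joint_pos"],s["ft_force"]@M,s["finger_gap"])
grab(12)
crop("scene",12,230,150,340,270,6,"c12s")
print("lift, turn 180"); 
for yaw in(103,-77): print(yaw,(Rc.inv()*down(yaw)).as_rotvec(degrees=True))
E
```

```text
[619.55268779 -24.85722217 194.87942172] [-41.50299345   0.49638931 122.30510188] [ -5.77162789  25.66908147  68.55679515  -2.17237124  99.78943282
 -98.29461573] [-0.52072874 -0.6315124   1.38818416] 85.14804578448458
lift, turn 180
103 [-10.52910175 -14.15358397  -1.16610876]
-77 [168.19059928  -1.72525409  20.94018107]
```

View pics/c12s.png

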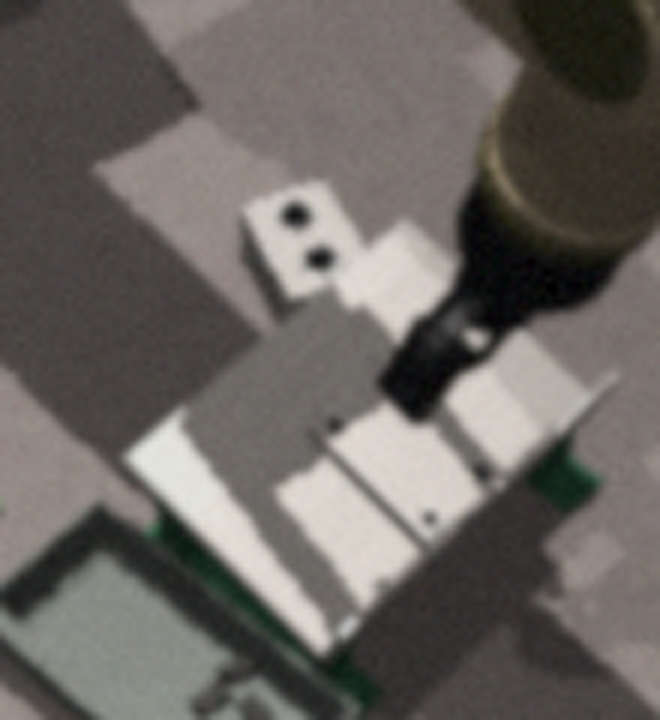

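```bash
python3 - <<'E'
from h import *
p,Rc,s=pose()
plan(p,Rc,[((388.4,-328,100),down(-77))],35,6.8)
E
```

```text
-- 25 rows; end [ 388.4 -328.   100. ]
0.59,-1.17,-0.84,6.7,-0.1,0.9,
0.57,-1.27,-0.7,6.7,-0.1,0.9,
0.55,-1.35,-0.55,6.7,-0.1,0.9,
0.52,-1.42,-0.39,6.7,-0.1,0.9,
0.5,-1.46,-0.22,6.7,-0.1,0.9,
0.48,-1.48,-0.05,6.7,-0.1,0.9,
0.45,-1.49,0.13,6.7,-0.1,0.9,
0.43,-1.47,0.3,6.7,-0.1,0.8,
0.41,-1.43,0.47,6.7,-0.1,0.8,
0.39,-1.37,0.63,6.7,-0.1,0.9,
0.37,-1.3,0.79,6.7,-0.1,0.8,
0.36,-1.2,0.93,6.7,-0.1,0.8,
0.34,-1.09,1.06,6.7,-0.1,0.9,
0.33,-0.96,1.18,6.8,-0.1,0.8,
0.32,-0.82,1.29,6.7,-0.1,0.9,
0.31,-0.67,1.38,6.8,-0.1,0.8,
0.31,-0.51,1.44,6.7,-0.1,0.8,
0.3,-0.34,1.49,6.8,-0.1,0.9,
0.3,-0.16,1.52,6.7,-0.1,0.8,
0.3,0.01,1.53,6.8,-0.1,0.8,
0.31,0.19,1.52,6.7,-0.1,0.9,
0.31,0.36,1.49,6.8,0,0.8,
0.32,0.53,1.44,6.7,-0.1,0.9,
0.33,0.69,1.36,6.8,0,0.8,
0.35,0.84,1.27,6.7,-0.1,0.9,
```

Request:
{"api": "drive_tool", "payload": {"moves": [0.59,-1.17,-0.84,6.7,-0.1,0.9,0.57,-1.27,-0.7,6.7,-0.1,0.9,0.55,-1.35,-0.55,6.7,-0.1,0.9,0.52,-1.42,-0.39,6.7,-0.1,0.9,0.5,-1.46,-0.22,6.7,-0.1,0.9,0.48,-1.48,-0.05,6.7,-0.1,0.9,0.45,-1.49,0.13,6.7,-0.1,0.9,0.43,-1.47,0.3,6.7,-0.1,0.8,0.41,-1.43,0.47,6.7,-0.1,0.8,0.39,-1.37,0.63,6.7,-0.1,0.9,0.37,-1.3,0.79,6.7,-0.1,0.8,0.36,-1.2,0.93,6.7,-0.1,0.8,0.34,-1.09,1.06,6.7,-0.1,0.9,0.33,-0.96,1.18,6.8,-0.1,0.8,0.32,-0.82,1.29,6.7,-0.1,0.9,0.31,-0.67,1.38,6.8,-0.1,0.8]}}

```text
time: 22.38
tool_pos: [467.2, -218.5, 128.7]
tcp_rot: [-123.7, 82.4, 129.8]
ft_force: [-0.5, -0.2, 0.6]
finger_gap: 84.7
```

Request:
{"api": "drive_tool", "payload": {"moves": [0.31,-0.51,1.44,6.7,-0.1,0.8,0.3,-0.34,1.49,6.8,-0.1,0.9,0.3,-0.16,1.52,6.7,-0.1,0.8,0.3,0.01,1.53,6.8,-0.1,0.8,0.31,0.19,1.52,6.7,-0.1,0.9,0.31,0.36,1.49,6.8,0,0.8,0.32,0.53,1.44,6.7,-0.1,0.9,0.33,0.69,1.36,6.8,0,0.8,0.35,0.84,1.27,6.7,-0.1,0.9,0,0,0,0,0,0,0,0,0,0,0,0,0,0,0,0,0,0]}}

```text
time: 23.38
tool_pos: [386.2, -327.0, 97.9]
tcp_rot: [-28.5, 89.7, 164.7]
ft_force: [0.4, -0.3, -0.1]
finger_gap: 85.0
```

```bash
python3 - <<'E'
from h import *
p,Rc,s=pose();print(p,(down(-77).inv()*Rc).as_rotvec(degrees=True),s["joint_pos"])
grab(13)
crop("scene",13,230,150,340,270,6,"c13s");crop("top",13,220,140,380,240,5,"c13")
crop("scene",13,140,210,240,290,7,"c13b")
plan(p,Rc,[((388.4,-328,40),down(-77))],15,6.8)
E
```

```text
[ 386.23890603 -327.01686329   97.93464249] [-0.20288995 -0.28620064 -0.15478567] [-45.93996113  -0.65231617 108.07220939  -0.17350879  72.86014309
  30.90868753]
-- 4 rows; end [ 388.4 -328.1   40. ]
1.45,0.04,-0.05,0.1,0.1,0,
1.45,0.04,-0.05,0,0.1,0.1,
1.45,0.04,-0.05,0.1,0,0,
1.44,0.04,-0.05,0,0.1,0.1,
```

View pics/c13s.png

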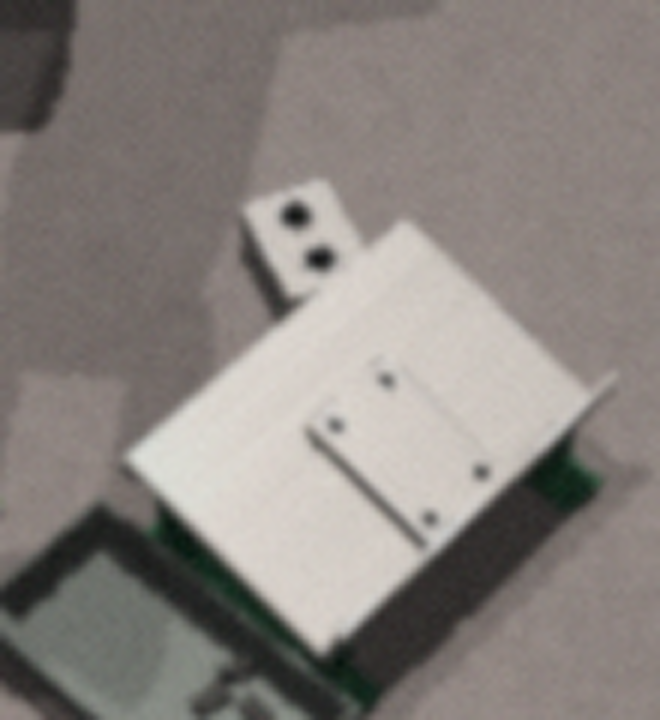

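View pics/c13.png

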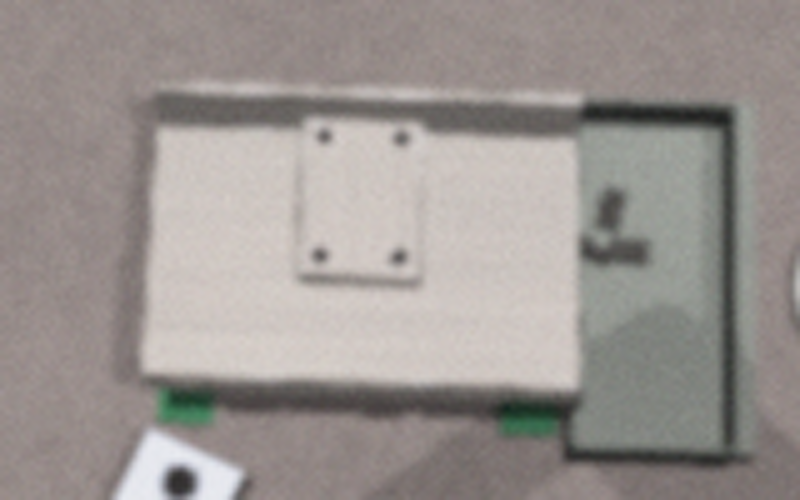

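View pics/c13b.png

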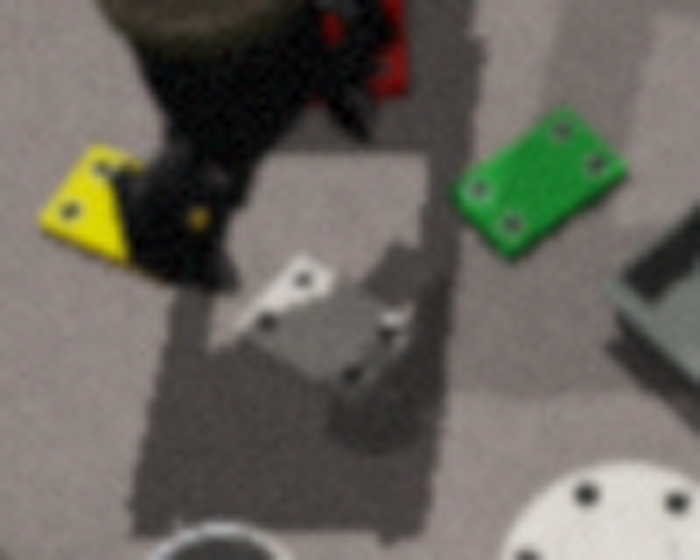

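Request:
{"api": "drive_tool", "payload": {"moves": [1.4,0.04,-0.05,0.1,0.1,0,1.4,0.04,-0.05,0,0.1,0.1,1.4,0.04,-0.05,0.1,0,0,1.4,0.04,-0.05,0,0.1,0.1,0.2,0,0,0,0,0,0,0,0,0,0,0,0,0,0,0,0,0]}}

```text
time: 24.07
tool_pos: [389.1, -328.9, 41.2]
tcp_rot: [106.8, 89.8, -60.3]
ft_force: [-0.4, -0.7, 0.7]
finger_gap: 84.7
```

```bash
python3 - <<'E'
from h import *
p,Rc,s=pose();print(p,(down(-77).inv()*Rc).as_rotvec(degrees=True),s["joint_pos"])
grab(14)
crop("scene",14,140,210,240,290,7,"c14b")
plan(p,Rc,[((388.4,-328,1),down(-77))],15,6.8)
g=lambda L,u,v,k:[(x/k+u-.5+.5/k,y/k+v-.5+.5/k) for x,y in L]
T=load("top",13);S=load("scene",13);n=M[:,2]
for nm,s,q in(("top",T,g([(324,136),(402,138),(399,257),(320,256)],220,140,5)),("scene",S,g([(482,471),(431,518),(336,426),(386,379)],230,150,6))):
    e=np.array(s["eye"]);d=rays(s,q);t=((O-e)@n+12)/(d@n);W=(e+d*t[:,None]-O)@M;print(nm,W.round(1).tolist(),W.mean(0).round(1))
E
```

```text
[ 389.08056795 -328.94300126   41.18226336] [0.0966335  0.04658005 0.15430016] [-4.59512191e+01  3.86415107e+00  1.10018779e+02 -4.35888109e-02
  6.59608921e+01  3.11631165e+01]
-- 3 rows; end [ 388.4 -328.     1. ]
1.34,-0.04,0.02,0,0,-0.1,
1.34,-0.04,0.01,0,0,0,
1.34,-0.03,0.02,-0.1,0,-0.1,
top [[-11.4, 21.7, 12.0], [-11.2, -18.7, 12.0], [-81.2, -18.1, 12.0], [-81.9, 21.9, 12.0]] [-46.4   1.7  12. ]
scene [[-8.7, 22.9, 12.0], [-9.2, -17.7, 12.0], [-78.9, -18.0, 12.0], [-79.7, 22.5, 12.0]] [-44.1   2.4  12. ]
```

View pics/c14b.png

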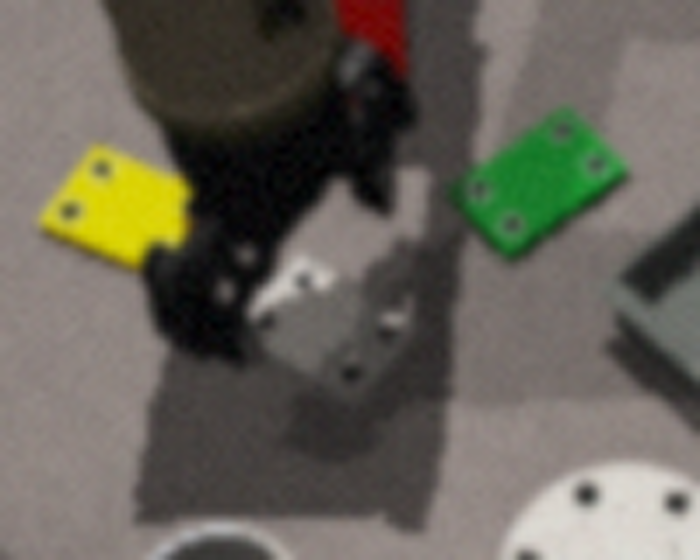

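Request:
{"api": "drive_tool", "payload": {"moves": [1.3,-0.04,0.02,0,0,-0.1,1.3,-0.04,0.01,0,0,0,0.9,-0.03,0.02,0,0,-0.1,0.4,0,0,0,0,0,0,0,0,0,0,0,0,0,0,0,0,0]}}

```text
time: 24.67
tool_pos: [387.8, -328.0, 1.4]
tcp_rot: [-101.8, 89.9, 91.1]
ft_force: [-0.1, -0.5, 0.9]
finger_gap: 85.0
```

```bash
python3 - <<'E'
from h import *
p,Rc,s=pose();print(p,(down(-77).inv()*Rc).as_rotvec(degrees=True),s["ft_force"])
E
```

```text
[ 387.79744832 -327.96919707    1.41556021] [ 0.16263573  0.01801873 -0.08593469] [-0.13854628 -0.46124193  0.91127311]
```

Request:
{"api": "drive_tool", "payload": {"moves": [0.08,0,0,0,0,0,0,0,0,0,0,0,0,0,0,0,0,0,0,0,0,0,0,0,0,0,0,0,0,0,0,0,0,0,0,0,0,0,0,0,0,0], "hand": 0, "grip_force": 90}}

```text
time: 25.25
tool_pos: [388.5, -328.8, 2.0]
tcp_rot: [158.4, 89.9, -8.7]
ft_force: [-1.6, 0.8, 6.6]
finger_gap: 44.9
```

```bash
python3 - <<'E'
from h import *
p,Rc,s=pose();print(p,(down(-77).inv()*Rc).as_rotvec(degrees=True),s["ft_force"],s["finger_gap"])
plan(p+[0,0,170],Rc,[(stand([-60,0.8,90]),deckR(-1))],30,5)
E
```

```text
[ 388.53601189 -328.78511618    2.02770662] [0.15958181 0.08296276 0.03291719] [-1.62335529  0.78058928  6.60357959] 44.89618271279476
-- 13 rows; end [593.3 -25.7 168.5]
0.03,-1.92,-2.05,0.8,-1.2,-0.1,
-0.01,-1.95,-2.03,0.8,-1.2,-0.1,
-0.05,-1.98,-2,0.8,-1.1,-0.1,
-0.08,-2.01,-1.97,0.8,-1.2,-0.1,
-0.12,-2.04,-1.94,0.8,-1.1,-0.1,
-0.15,-2.06,-1.91,0.8,-1.2,-0.1,
-0.19,-2.09,-1.88,0.8,-1.1,-0.1,
-0.22,-2.12,-1.84,0.8,-1.2,-0.1,
-0.26,-2.14,-1.81,0.8,-1.1,-0.1,
-0.29,-2.17,-1.77,0.8,-1.2,-0.1,
-0.32,-2.19,-1.73,0.8,-1.2,-0.1,
-0.35,-2.21,-1.7,0.8,-1.1,-0.1,
-0.39,-2.24,-1.66,0.8,-1.2,-0.2,
```

Request:
{"api": "drive_tool", "payload": {"moves": [-0.5,0,0,0,0,0,-1.5,0,0,0,0,0,-3,0,0,0,0,0,-3.5,0,0,0,0,0,-4,0,0,0,0,0,-3,0,0,0,0,0,-1.5,0,0,0,0,0,0,0,0,0,0,0]}}

```text
time: 25.92
tool_pos: [389.7, -330.1, 175.9]
tcp_rot: [128.9, 89.6, -38.2]
ft_force: [1.3, -1.2, -2.4]
finger_gap: 45.3
```

Request:
{"api": "drive_tool", "payload": {"moves": [0.03,-1.92,-2.05,0.8,-1.2,-0.1,-0.01,-1.95,-2.03,0.8,-1.2,-0.1,-0.05,-1.98,-2,0.8,-1.1,-0.1,-0.08,-2.01,-1.97,0.8,-1.2,-0.1,-0.12,-2.04,-1.94,0.8,-1.1,-0.1,-0.15,-2.06,-1.91,0.8,-1.2,-0.1,-0.19,-2.09,-1.88,0.8,-1.1,-0.1,-0.22,-2.12,-1.84,0.8,-1.2,-0.1,-0.26,-2.14,-1.81,0.8,-1.1,-0.1,-0.29,-2.17,-1.77,0.8,-1.2,-0.1,-0.32,-2.19,-1.73,0.8,-1.2,-0.1,-0.35,-2.21,-1.7,0.8,-1.1,-0.1,-0.39,-2.24,-1.66,0.8,-1.2,-0.2,0,0,0,0,0,0,0,0,0,0,0,0]}}

```text
time: 27.17
tool_pos: [592.0, -23.6, 164.1]
tcp_rot: [-0.5, 74.6, -177.9]
ft_force: [-0.4, -1.7, -3.6]
finger_gap: 45.4
```

```bash
python3 - <<'E'
from h import *
p,Rc,s=pose();print(p,inst(p),(deckR(-1).inv()*Rc).as_rotvec(degrees=True),s["ft_force"],s["finger_gap"],s["joint_pos"])
grab(15)
crop("scene",15,230,130,350,270,5,"c15s")
plan(p,Rc,[(stand([-44,1,26]),deckR(-1),12)],35,6)
E
```

```text
[591.96985458 -23.56478036 164.07291546] [-60.09700578   2.9427466   85.42960915] [-0.13989057 -0.36518584 -0.08789636] [-0.43673572 -1.70657395 -3.62889647] 45.399911434918174 [-5.93228652 23.65887098 74.58825853 -2.12975049 96.97098877 81.56327113]
-- 6 rows; end [592.2 -25.5 102.5]
0.99,0.03,-0.27,0,0.1,0,
0.99,0.04,-0.27,0,0.1,0,
0.99,0.03,-0.27,0,0,0,
0.99,0.04,-0.27,0,0.1,0,
0.99,0.03,-0.27,0.1,0,0,
0.99,0.04,-0.28,0,0.1,0.1,
```

View pics/c15s.png

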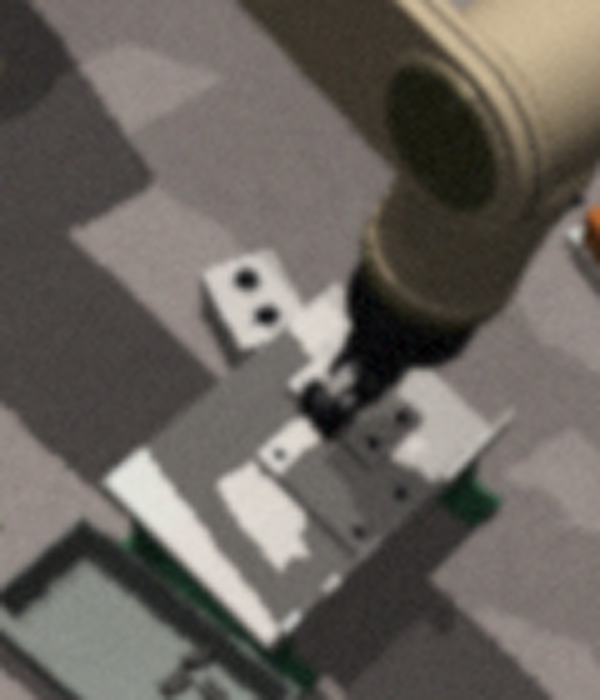

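Request:
{"api": "drive_tool", "payload": {"moves": [0.99,0.03,-0.27,0,0.1,0,0.99,0.04,-0.27,0,0.1,0,0.99,0.03,-0.27,0,0,0,0.99,0.04,-0.27,0,0.1,0,0.99,0.03,-0.27,0.1,0,0,0.7,0.04,-0.25,0,0.1,0.1,0,0,0,0,0,0,0,0,0,0,0,0]}}

```text
time: 27.93
tool_pos: [593.1, -27.1, 107.9]
tcp_rot: [0.1, 75.2, -177.6]
ft_force: [-0.5, 0.4, -2.6]
finger_gap: 45.2
```

```bash
python3 - <<'E'
from h import *
p,Rc,s=pose();print(p,inst(p),(deckR(-1).inv()*Rc).as_rotvec(degrees=True),s["ft_force"]@M,s["finger_gap"])
grab(16)
crop("scene",16,250,170,330,250,9,"c16s")
E
```

```text
[593.14083555 -27.09461552 107.94967829] [-44.58393202  -0.63302789  31.48327413] [0.11449086 0.20712761 0.00438049] [ 0.16793387  0.37899977 -2.68456594] 45.17685394432359
```

View pics/c16s.png

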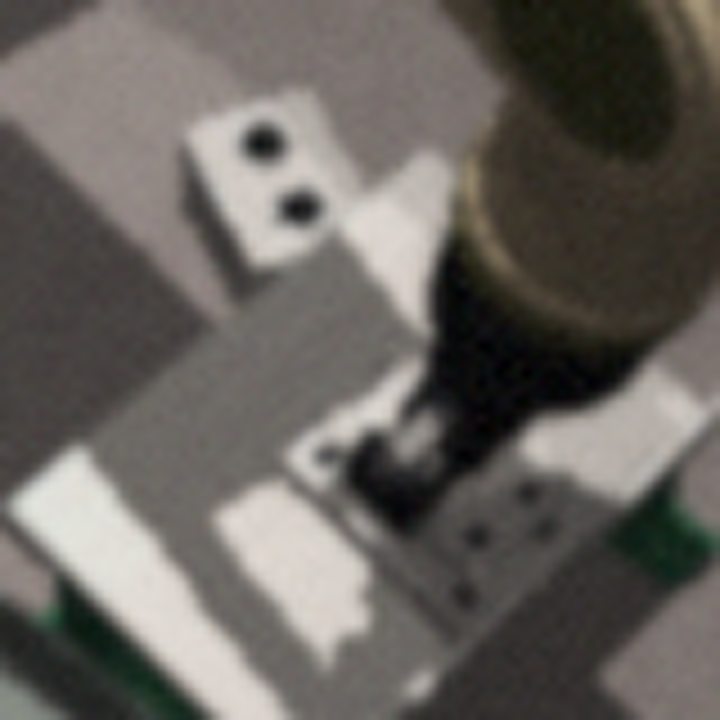

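```bash
python3 - <<'E'
from h import *
g=lambda L,u,v,k:[(x/k+u-.5+.5/k,y/k+v-.5+.5/k) for x,y in L]
S=load("scene",16);n=M[:,2];e=np.array(S["eye"])
for nm,q,h in(("large",[(543,528),(463,594)],12),("small",[(530,492),(477,537)],41.5)):
    d=rays(S,g(q,250,170,9));t=((O-e)@n+h)/(d@n);W=(e+d*t[:,None]-O)@M;print(nm,W.round(1).tolist(),W.mean(0).round(1))
E
```

```text
large [[-8.5, 22.5, 12.0], [-10.9, -17.8, 12.0]] [-9.7  2.3 12. ]
small [[-17.7, 13.9, 41.5], [-18.9, -12.8, 41.5]] [-18.3   0.6  41.5]
```

Request:
{"api": "drive_tool", "payload": {"moves": [0.5,-0.16,0,0,-0.2,0,0.5,0,0,-0.1,0,0,0.2,0,0,0,0,0,0,0,-0.3,0,0,0,0,0,-0.3,0,0,0,0,0,0,0,0,0,0,0,0,0,0,0]}}

```text
time: 28.62
tool_pos: [596.7, -25.4, 95.7]
tcp_rot: [0.1, 75.1, -177.5]
ft_force: [0.4, -0.7, -2.8]
finger_gap: 45.2
```

```bash
python3 - <<'E'
from h import *
p,Rc,s=pose();print(p,inst(p),(deckR(-1).inv()*Rc).as_rotvec(degrees=True),s["ft_force"]@M,s["finger_gap"])
E
```

```text
[596.66462948 -25.43884652  95.65554506] [-37.93426445   0.87372755  20.5372239 ] [0.01539713 0.10948506 0.01922031] [ 1.04697041 -0.72660612 -2.61211189] 45.1719697290379
```

Request:
{"api": "drive_tool", "payload": {"moves": [0.2,0,0,0,-0.1,0,0.1,0,-0.1,0,0,0,0,0,-0.05,0,0,0,0,0,0,0,0,0]}}

```text
time: 28.95
tool_pos: [596.9, -25.4, 92.1]
tcp_rot: [0.1, 75.0, -177.6]
ft_force: [0.0, -0.4, -3.1]
finger_gap: 44.9
```

Request:
{"api": "drive_tool", "payload": {"moves": [0,0,-0.1,0,0,0,0,0,0,0,0,0]}}

```text
time: 29.12
tool_pos: [598.1, -25.3, 92.0]
tcp_rot: [0.1, 75.0, -177.5]
ft_force: [1.2, 0.5, -3.4]
finger_gap: 45.1
```

Request:
{"api": "drive_tool", "payload": {"moves": [0,0,-0.1,0,0,0,0,0,0,0,0,0]}}

```text
time: 29.28
tool_pos: [598.9, -25.3, 91.8]
tcp_rot: [0.1, 75.0, -177.5]
ft_force: [-0.0, 0.1, -3.5]
finger_gap: 45.1
```

Request:
{"api": "drive_tool", "payload": {"moves": [0,0,-0.1,0,0,0,0,0,0,0,0,0]}}

```text
time: 29.45
tool_pos: [598.9, -25.3, 91.6]
tcp_rot: [0.1, 74.8, -177.6]
ft_force: [-5.9, 0.3, -0.3]
finger_gap: 45.3
```

```bash
python3 - <<'E'
from h import *
p,Rc,s=pose();print(p,inst(p),(deckR(-1).inv()*Rc).as_rotvec(degrees=True),s["ft_force"]@M,s["wrist_torque"])
E
```

```text
[598.89063114 -25.3146885   91.60240465] [-34.73194604   0.90456138  17.1991628 ] [ 0.0165742  -0.1606279   0.01305657] [-5.58644201  0.52992706 -1.80398344] [-0.04362106  0.82065952 -0.04480581]
```

Request:
{"api": "drive_tool", "payload": {"moves": [0,0,0.05,0,0,0,0.15,0,0,0,0,0,0.05,0,0,0,0,0,0,0,0,0,0,0]}}

```text
time: 29.78
tool_pos: [598.4, -25.4, 90.0]
tcp_rot: [0.1, 74.9, -177.5]
ft_force: [-5.2, -0.6, 2.4]
finger_gap: 45.0
```

Request:
{"api": "drive_tool", "payload": {"moves": [0.07,0,0,0,0,0,0,0,0,0,0,0]}}

```text
time: 29.95
tool_pos: [598.3, -25.4, 89.5]
tcp_rot: [0.1, 74.9, -177.5]
ft_force: [-5.7, -0.5, 3.9]
finger_gap: 45.0
```

Request:
{"api": "drive_tool", "payload": {"moves": [0.07,0,0,0,0,0,0,0,0,0,0,0]}}

```text
time: 30.12
tool_pos: [598.3, -25.4, 89.3]
tcp_rot: [0.1, 75.0, -177.5]
ft_force: [-6.6, -0.0, 5.1]
finger_gap: 44.8
```

```bash
python3 - <<'E'
from h import *
p,Rc,s=pose();print(p,inst(p),(deckR(-1).inv()*Rc).as_rotvec(degrees=True),s["ft_force"]@M,s["wrist_torque"])
E
```

```text
[598.26521574 -25.35801741  89.28089048] [-34.73642154   0.88746016  14.79455528] [ 0.01769199 -0.04160458  0.02207207] [-7.65964345  0.26741571  3.17777897] [ 0.05756744  1.0074631  -0.03303562]
```

Request:
{"api": "drive_tool", "payload": {"moves": [0.07,0,0,0,0,0,0,0,0,0,0,0]}}

```text
time: 30.28
tool_pos: [598.3, -25.4, 89.2]
tcp_rot: [0.1, 75.0, -177.5]
ft_force: [-6.8, -0.3, 8.9]
finger_gap: 45.1
```

Request:
{"api": "drive_tool", "payload": {"moves": [0.06,0,0,0,0,0,0,0,0,0,0,0]}}

```text
time: 30.45
tool_pos: [598.2, -25.4, 89.2]
tcp_rot: [0.1, 75.0, -177.5]
ft_force: [-8.2, -0.5, 11.9]
finger_gap: 44.8
```

```bash
python3 - <<'E'
from h import *
p,Rc,s=pose();print(p,inst(p),(deckR(-1).inv()*Rc).as_rotvec(degrees=True),s["ft_force"]@M,s["wrist_torque"])
E
```

```text
[598.24824092 -25.3777731   89.1758651 ] [-34.72642011   0.86843263  14.68850488] [0.0223309  0.0033017  0.02607955] [-11.01417077  -0.11357413   9.35735995] [ 0.13318822  1.58389972 -0.02507178]
```

Request:
{"api": "drive_tool", "payload": {"moves": [-0.06,0,0,0,0,0,0,0,0,0,0,0]}}

```text
time: 30.62
tool_pos: [598.3, -25.4, 89.2]
tcp_rot: [0.1, 75.0, -177.5]
ft_force: [-6.9, 0.2, 8.7]
finger_gap: 45.3
```

Request:
{"api": "drive_tool", "payload": {"moves": [0,0,0,0,0,0,0,0,0,0,0,0,0,0,0,0,0,0,0,0,0,0,0,0,-0.5,0,0,0,0,0,-2,0,0,0,0,0,-3,0,0,0,0,0,-3.5,0,0,0,0,0,-3.5,0,0,0,0,0], "hand": 8.5}}

```text
time: 31.37
tool_pos: [630.5, -23.9, 209.6]
tcp_rot: [0.0, 74.9, -177.6]
ft_force: [1.1, 0.0, 0.7]
finger_gap: 85.0
```

```bash
python3 - <<'E'
from h import *
p,Rc,s=pose();print(p,inst(p),s["joint_pos"])
plan(p,Rc,[((400,-300,220),down(-100))],35,6.5)
E
```

```text
[630.53903988 -23.87314466 209.56752407] [-34.66205665   1.01954295 139.34436786] [ -5.61429342  27.96454405  64.18222549  -2.13796807 102.77625828
  81.80130222]
-- 11 rows; end [ 400. -300.  220.]
0.48,2.42,2.15,1.1,1.4,-0.1,
0.42,2.46,2.11,1.1,1.4,-0.2,
0.37,2.5,2.07,1.1,1.4,-0.1,
0.31,2.54,2.03,1.1,1.4,-0.2,
0.25,2.59,1.99,1.1,1.3,-0.1,
0.2,2.62,1.95,1.1,1.4,-0.2,
0.15,2.66,1.9,1.1,1.3,-0.1,
0.1,2.7,1.85,1.2,1.4,-0.2,
0.04,2.73,1.8,1.1,1.3,-0.1,
0,2.77,1.74,1.2,1.4,-0.2,
-0.05,2.81,1.69,1.1,1.3,-0.1,
```

Request:
{"api": "drive_tool", "payload": {"moves": [0.4,2.42,2.15,1.1,1.4,-0.1,0.4,2.46,2.11,1.1,1.4,-0.2,0.3,2.5,2.07,1.1,1.4,-0.1,0.3,2.54,2.03,1.1,1.4,-0.2,0.25,2.59,1.99,1.1,1.3,-0.1,0.2,2.62,1.95,1.1,1.4,-0.2,0.15,2.66,1.9,1.1,1.3,-0.1,0.1,2.7,1.85,1.2,1.4,-0.2,0.04,2.73,1.8,1.1,1.3,-0.1,0,2.77,1.74,1.2,1.4,-0.2,0,2.81,1.69,1.1,1.3,-0.1,0,0,0,0,0,0,0,0,0,0,0,0]}}

```text
time: 32.45
tool_pos: [399.5, -301.6, 220.7]
tcp_rot: [156.8, 89.9, -33.4]
ft_force: [0.7, 0.1, 1.1]
finger_gap: 85.2
```

```bash
python3 - <<'E'
from h import *
grab(17)
crop("scene",17,250,170,330,250,9,"c17s");crop("top",17,270,150,330,210,12,"c17");
E
```

```text
(no output)
```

View pics/c17s.png

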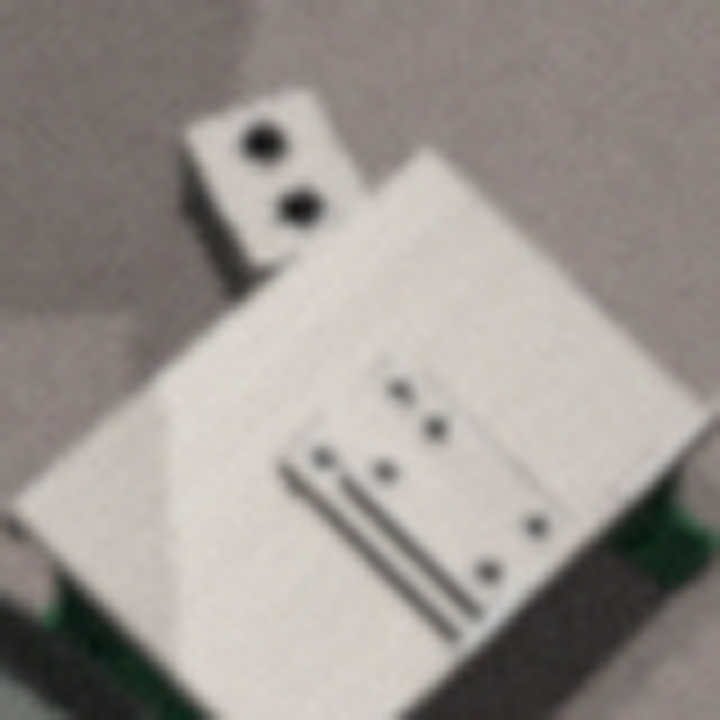

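View pics/c17.png

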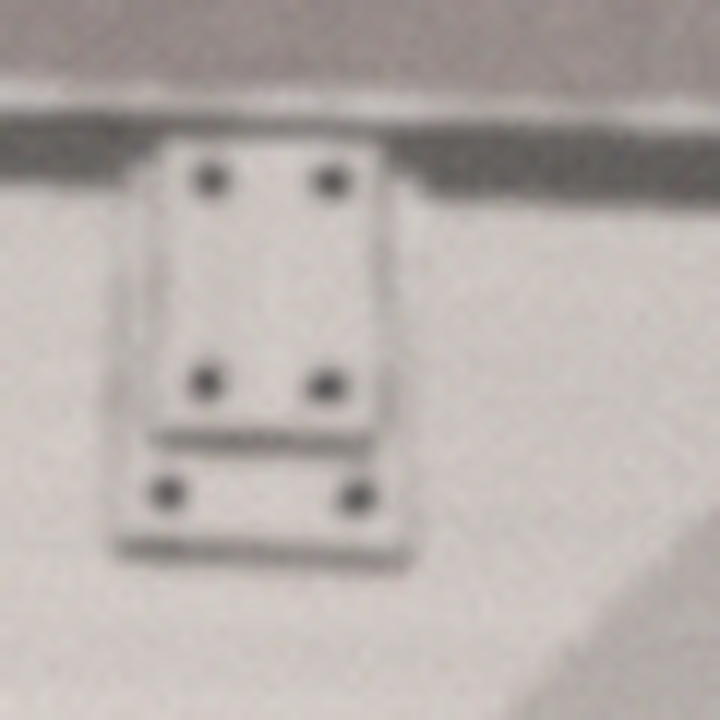

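View pics/top17.png

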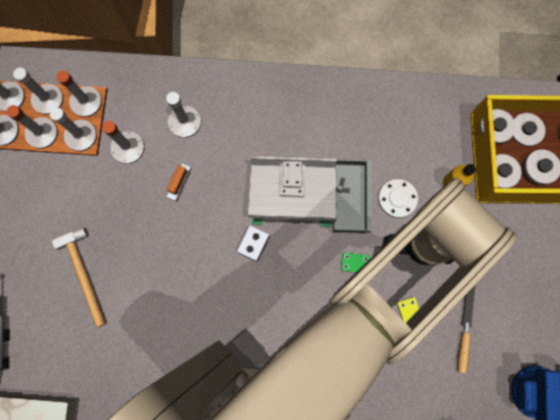

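```bash
python3 - <<'E'
from h import *
g=lambda L,u,v,k:[(x/k+u-.5+.5/k,y/k+v-.5+.5/k) for x,y in L]
n=M[:,2]
D={"scene":((250,170,9),[(401,390),(322,456)],[(537,526),(488,572),(434,429),(387,471)]),
"top":((270,150,12),[(168,492),(357,495)],[(210,180),(331,180),(206,382),(326,385)])}
for nm,(a,L,Sm) in D.items():
  s=load(nm,17);e=np.array(s["eye"])
  for k,q,h in(("large rear holes",L,12),("small",Sm,24)):
    d=rays(s,g(q,*a));t=((O-e)@n+h)/(d@n);W=(e+d*t[:,None]-O)@M;print(nm,k,W[:,:2].round(1).tolist(),W.mean(0).round(1))
  C=cloud(s); P=C[215:222,280:284] if nm=="scene" else None
# bystander moves: diff of first/last top image
a=load("scene",0)["image"].astype(int);b=load("scene",17)["image"].astype(int)
for n_,(u,v) in dict(mani=(279,189),flange=(228,292),cup=(171,300),bottle=(200,333),stem=(397,214),stem2=(402,175)).items():
    w=13;print(n_,abs(a[v-w:v+w,u-w:u+w]-b[v-w:v+w,u-w:u+w]).mean().round(1))
crop("scene",17,150,120,430,370,2.8 and 2,"c17w")
E
```

```text
scene large rear holes [[-79.0, 22.7], [-80.3, -17.7]] [-79.6   2.5  12. ]
scene small [[-9.2, 15.3], [-9.3, -10.8], [-58.9, 14.5], [-59.1, -10.1]] [-34.2   2.2  24. ]
top large rear holes [[-81.2, 22.1], [-80.6, -17.8]] [-80.9   2.2  12. ]
top small [[-11.6, 15.1], [-10.7, -10.8], [-61.1, 14.8], [-61.0, -10.5]] [-36.1   2.1  24. ]
mani 7.1
flange 1.8
cup 2.4
bottle 2.6
stem 2.1
stem2 2.2
```

View pics/scene17.png

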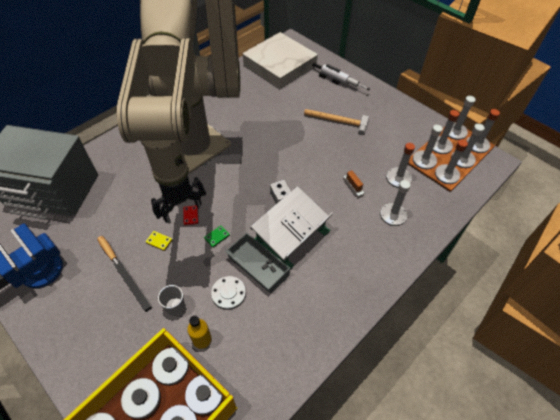

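```bash
python3 -c "
from bench import r,sensors
print(sensors.sense()['time']); print(r.hand_in())"
```

```text
32.55
the job is handed in; nothing more can be done
None
```

The job is done and handed in at 32.6 s of the 72 s allowed. My last checks found nothing wrong.

- **Offcuts:** I swept all three off the deck into the tray in one pass, touching them only with the scraper. Both cameras show them lying in the tray and the deck clear.
- **Scraper:** It stands on its strip on the bench, within a few mm of where it started.
- **Plates:** I lowered the large plate until it touched the deck and backstop, then set the small one on it the same way. Each was seated by feel, with contact forces of roughly 5–15 N, before I opened the gripper.
- **Final check of the stack:** By the bolt holes, the two plates' centre lines agree to 0.1–0.3 mm in both views. Both plates look flat and square to the backstop.
- **Flush fit:** The two cameras disagree by about 2 mm along the slope, which is about their stated accuracy. I therefore judged the fit by contact force as well as by the pictures.
- **Other things:** The flange, cup, bottle and stems look the same in the first and last pictures. The picture changed a little more around the manifold block; I put that down to the arm's shadow.

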